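# Make up the spectacle repairer's rack

## Task

Make up the repair rack: stand one spare jar, lid up and fully down on the floor, in every pocket that is empty, leaving the jars already in the rack in their pockets. Also press the steel rod down into the spring clip along the rack's front until it is fully home, roughly centred along the clip, and the jaw has snapped shut over it. Leave any spare jar left over standing on the bench, and do not disturb the flat tin or the spectacle case.

Things in the scene. Friction and masses are not known exactly. Their poses are not given: they have to be found in the camera images.
- rack: wooden rack fixed to the bench, 174 (x) x 252 (y) mm; six 60 mm square pockets, 2 rows in x by 3 in y, pitch 78 mm; strips between them 18 mm thick, tops 44 mm above the bench. Along its front (-x) side runs a ledge 78 mm deep, 18 mm high, carrying a steel spring clip. Origin: centre of the pocket block on the bench; x across the rows, y along them and along the clip
- pocket1 (a point): centre of the floor of pocket 1, 6 mm above the bench (front row, place 1 of 3 towards +y of the rack); axes as the rack. A jar standing in it has its origin here, with about 4 mm play each way.
- pocket2 (a point): centre of the floor of pocket 2, 6 mm above the bench (front row, place 2 of 3 towards +y of the rack); axes as the rack. A jar standing in it has its origin here, with about 4 mm play each way.
- pocket3 (a point): centre of the floor of pocket 3, 6 mm above the bench (front row, place 3 of 3 towards +y of the rack); axes as the rack. A jar standing in it has its origin here, with about 4 mm play each way.
- pocket4 (a point): centre of the floor of pocket 4, 6 mm above the bench (far row, place 1 of 3 towards +y of the rack); axes as the rack. A jar standing in it has its origin here, with about 4 mm play each way.
- pocket5 (a point): centre of the floor of pocket 5, 6 mm above the bench (far row, place 2 of 3 towards +y of the rack); axes as the rack. A jar standing in it has its origin here, with about 4 mm play each way.
- pocket6 (a point): centre of the floor of pocket 6, 6 mm above the bench (far row, place 3 of 3 towards +y of the rack); axes as the rack. A jar standing in it has its origin here, with about 4 mm play each way.
- clip (a point): where the middle of the rod lies when fully home in the clip, rod along y; 50 mm above the bench, 48 mm in front of the pocket block; axes as the rack. Two 18 mm wide steel forks stand 42 mm either side along y, open upwards; the 60 mm between them is free for fingers. Fixed prongs on the +x side, 9 mm from the axis, top 74 mm above the bench; sprung prongs on the -x side
- jaw (a joint): hinge of the sprung jaw (two prongs moving together), rad: 0 shut, grows to 0.6 as it swings out to the rack's -x; a spring shuts it. Its lip slopes inward over the rod's place, top about 83 mm above the bench; pushing the rod straight down between the prongs with 5 to 20 N moves it aside
- kept1: lidded amber glass jar, upright, 52 mm diameter x 78 mm tall with a plain round aluminium lid (the top 22 mm, same diameter); origin at the centre of its underside, z up out of the lid; if present it already stands in pocket 1 and stays there
- kept2: lidded amber glass jar, upright, 52 mm diameter x 78 mm tall with a plain round aluminium lid (the top 22 mm, same diameter); origin at the centre of its underside, z up out of the lid; if present it already stands in pocket 2 and stays there
- kept3: lidded amber glass jar, upright, 52 mm diameter x 78 mm tall with a plain round aluminium lid (the top 22 mm, same diameter); origin at the centre of its underside, z up out of the lid; if present it already stands in pocket 3 and stays there
- kept4: lidded amber glass jar, upright, 52 mm diameter x 78 mm tall with a plain round aluminium lid (the top 22 mm, same diameter); origin at the centre of its underside, z up out of the lid; if present it already stands in pocket 4 and stays there
- kept5: lidded amber glass jar, upright, 52 mm diameter x 78 mm tall with a plain round aluminium lid (the top 22 mm, same diameter); origin at the centre of its underside, z up out of the lid; if present it already stands in pocket 5 and stays there
- kept6: lidded amber glass jar, upright, 52 mm diameter x 78 mm tall with a plain round aluminium lid (the top 22 mm, same diameter); origin at the centre of its underside, z up out of the lid; if present it already stands in pocket 6 and stays there
- spare1: spare: lidded amber glass jar, upright, 52 mm diameter x 78 mm tall with a plain round aluminium lid (the top 22 mm, same diameter); origin at the centre of its underside, z up out of the lid; stands loose on the bench if present
- spare2: spare: lidded amber glass jar, upright, 52 mm diameter x 78 mm tall with a plain round aluminium lid (the top 22 mm, same diameter); origin at the centre of its underside, z up out of the lid; stands loose on the bench if present
- spare3: spare: lidded amber glass jar, upright, 52 mm diameter x 78 mm tall with a plain round aluminium lid (the top 22 mm, same diameter); origin at the centre of its underside, z up out of the lid; stands loose on the bench if present
- spare4: spare: lidded amber glass jar, upright, 52 mm diameter x 78 mm tall with a plain round aluminium lid (the top 22 mm, same diameter); origin at the centre of its underside, z up out of the lid; stands loose on the bench if present
- spare5: spare: lidded amber glass jar, upright, 52 mm diameter x 78 mm tall with a plain round aluminium lid (the top 22 mm, same diameter); origin at the centre of its underside, z up out of the lid; stands loose on the bench if present
- spare6: spare: lidded amber glass jar, upright, 52 mm diameter x 78 mm tall with a plain round aluminium lid (the top 22 mm, same diameter); origin at the centre of its underside, z up out of the lid; stands loose on the bench if present
- rod: round steel bending rod, 16 mm diameter x 190 mm long, with a 28 mm square dark wooden block (20 mm long) at each end, lying on the bench on the blocks; origin at the middle of its axis (14 mm above the bench), x along the rod; either way round is the same; 0.12 kg
- tin: flat steel tin, 68 mm diameter x 44 mm tall, standing among the spares (too wide for the pockets; not part of the job); origin at the centre of its underside
- case: black spectacle case, 160 x 60 x 40 mm, lying on the bench left of the rack; not part of the job; origin at the centre of its underside
There are look-alikes about, which are no part of the job. Leave any brown look-alike of the spare3 alone.

How it is judged:
At the end, for the whole second after the job is handed in: Each pocket holds an upright jar (10 mm of centre, 5 mm of the floor, tilt under 0.12 rad). Rod within 5 mm of the clip point in height and across, 20 mm in all, parallel within 0.08 rad, jaw under 0.08 rad. Spares upright, origin below 40 mm, all at rest (0.03 m/s) (((horizontal distance between kept1 and pocket1 below 0.01 m and z of kept1 in the frame of pocket1 below 0.005 m and angle between kept1's own z axis and vertical below 0.12 rad) or (horizontal distance between spare1 and pocket1 below 0.01 m and z of spare1 in the frame of pocket1 below 0.005 m and angle between spare1's own z axis and vertical below 0.12 rad) or (horizontal distance between spare2 and pocket1 below 0.01 m and z of spare2 in the frame of pocket1 below 0.005 m and angle between spare2's own z axis and vertical below 0.12 rad) or (horizontal distance between spare3 and pocket1 below 0.01 m and z of spare3 in the frame of pocket1 below 0.005 m and angle between spare3's own z axis and vertical below 0.12 rad) or (horizontal distance between spare4 and pocket1 below 0.01 m and z of spare4 in the frame of pocket1 below 0.005 m and angle between spare4's own z axis and vertical below 0.12 rad) or (horizontal distance between spare5 and pocket1 below 0.01 m and z of spare5 in the frame of pocket1 below 0.005 m and angle between spare5's own z axis and vertical below 0.12 rad) or (horizontal distance between spare6 and pocket1 below 0.01 m and z of spare6 in the frame of pocket1 below 0.005 m and angle between spare6's own z axis and vertical below 0.12 rad)) and ((horizontal distance between kept2 and pocket2 below 0.01 m and z of kept2 in the frame of pocket2 below 0.005 m and angle between kept2's own z axis and vertical below 0.12 rad) or (horizontal distance between spare1 and pocket2 below 0.01 m and z of spare1 in the frame of pocket2 below 0.005 m and angle between spare1's own z axis and vertical below 0.12 rad) or (horizontal distance between spare2 and pocket2 below 0.01 m and z of spare2 in the frame of pocket2 below 0.005 m and angle between spare2's own z axis and vertical below 0.12 rad) or (horizontal distance between spare3 and pocket2 below 0.01 m and z of spare3 in the frame of pocket2 below 0.005 m and angle between spare3's own z axis and vertical below 0.12 rad) or (horizontal distance between spare4 and pocket2 below 0.01 m and z of spare4 in the frame of pocket2 below 0.005 m and angle between spare4's own z axis and vertical below 0.12 rad) or (horizontal distance between spare5 and pocket2 below 0.01 m and z of spare5 in the frame of pocket2 below 0.005 m and angle between spare5's own z axis and vertical below 0.12 rad) or (horizontal distance between spare6 and pocket2 below 0.01 m and z of spare6 in the frame of pocket2 below 0.005 m and angle between spare6's own z axis and vertical below 0.12 rad)) and ((horizontal distance between kept3 and pocket3 below 0.01 m and z of kept3 in the frame of pocket3 below 0.005 m and angle between kept3's own z axis and vertical below 0.12 rad) or (horizontal distance between spare1 and pocket3 below 0.01 m and z of spare1 in the frame of pocket3 below 0.005 m and angle between spare1's own z axis and vertical below 0.12 rad) or (horizontal distance between spare2 and pocket3 below 0.01 m and z of spare2 in the frame of pocket3 below 0.005 m and angle between spare2's own z axis and vertical below 0.12 rad) or (horizontal distance between spare3 and pocket3 below 0.01 m and z of spare3 in the frame of pocket3 below 0.005 m and angle between spare3's own z axis and vertical below 0.12 rad) or (horizontal distance between spare4 and pocket3 below 0.01 m and z of spare4 in the frame of pocket3 below 0.005 m and angle between spare4's own z axis and vertical below 0.12 rad) or (horizontal distance between spare5 and pocket3 below 0.01 m and z of spare5 in the frame of pocket3 below 0.005 m and angle between spare5's own z axis and vertical below 0.12 rad) or (horizontal distance between spare6 and pocket3 below 0.01 m and z of spare6 in the frame of pocket3 below 0.005 m and angle between spare6's own z axis and vertical below 0.12 rad)) and ((horizontal distance between kept4 and pocket4 below 0.01 m and z of kept4 in the frame of pocket4 below 0.005 m and angle between kept4's own z axis and vertical below 0.12 rad) or (horizontal distance between spare1 and pocket4 below 0.01 m and z of spare1 in the frame of pocket4 below 0.005 m and angle between spare1's own z axis and vertical below 0.12 rad) or (horizontal distance between spare2 and pocket4 below 0.01 m and z of spare2 in the frame of pocket4 below 0.005 m and angle between spare2's own z axis and vertical below 0.12 rad) or (horizontal distance between spare3 and pocket4 below 0.01 m and z of spare3 in the frame of pocket4 below 0.005 m and angle between spare3's own z axis and vertical below 0.12 rad) or (horizontal distance between spare4 and pocket4 below 0.01 m and z of spare4 in the frame of pocket4 below 0.005 m and angle between spare4's own z axis and vertical below 0.12 rad) or (horizontal distance between spare5 and pocket4 below 0.01 m and z of spare5 in the frame of pocket4 below 0.005 m and angle between spare5's own z axis and vertical below 0.12 rad) or (horizontal distance between spare6 and pocket4 below 0.01 m and z of spare6 in the frame of pocket4 below 0.005 m and angle between spare6's own z axis and vertical below 0.12 rad)) and ((horizontal distance between kept5 and pocket5 below 0.01 m and z of kept5 in the frame of pocket5 below 0.005 m and angle between kept5's own z axis and vertical below 0.12 rad) or (horizontal distance between spare1 and pocket5 below 0.01 m and z of spare1 in the frame of pocket5 below 0.005 m and angle between spare1's own z axis and vertical below 0.12 rad) or (horizontal distance between spare2 and pocket5 below 0.01 m and z of spare2 in the frame of pocket5 below 0.005 m and angle between spare2's own z axis and vertical below 0.12 rad) or (horizontal distance between spare3 and pocket5 below 0.01 m and z of spare3 in the frame of pocket5 below 0.005 m and angle between spare3's own z axis and vertical below 0.12 rad) or (horizontal distance between spare4 and pocket5 below 0.01 m and z of spare4 in the frame of pocket5 below 0.005 m and angle between spare4's own z axis and vertical below 0.12 rad) or (horizontal distance between spare5 and pocket5 below 0.01 m and z of spare5 in the frame of pocket5 below 0.005 m and angle between spare5's own z axis and vertical below 0.12 rad) or (horizontal distance between spare6 and pocket5 below 0.01 m and z of spare6 in the frame of pocket5 below 0.005 m and angle between spare6's own z axis and vertical below 0.12 rad)) and ((horizontal distance between kept6 and pocket6 below 0.01 m and z of kept6 in the frame of pocket6 below 0.005 m and angle between kept6's own z axis and vertical below 0.12 rad) or (horizontal distance between spare1 and pocket6 below 0.01 m and z of spare1 in the frame of pocket6 below 0.005 m and angle between spare1's own z axis and vertical below 0.12 rad) or (horizontal distance between spare2 and pocket6 below 0.01 m and z of spare2 in the frame of pocket6 below 0.005 m and angle between spare2's own z axis and vertical below 0.12 rad) or (horizontal distance between spare3 and pocket6 below 0.01 m and z of spare3 in the frame of pocket6 below 0.005 m and angle between spare3's own z axis and vertical below 0.12 rad) or (horizontal distance between spare4 and pocket6 below 0.01 m and z of spare4 in the frame of pocket6 below 0.005 m and angle between spare4's own z axis and vertical below 0.12 rad) or (horizontal distance between spare5 and pocket6 below 0.01 m and z of spare5 in the frame of pocket6 below 0.005 m and angle between spare5's own z axis and vertical below 0.12 rad) or (horizontal distance between spare6 and pocket6 below 0.01 m and z of spare6 in the frame of pocket6 below 0.005 m and angle between spare6's own z axis and vertical below 0.12 rad)) and z of rod in the frame of clip between -0.005 and 0.005 m and x of rod in the frame of clip between -0.005 and 0.005 m and distance between rod and clip below 0.02 m and angle between the x axis of rod and the y axis of rack, either way round below 0.08 rad and value of joint jaw below 0.08 rad and linear speed of each of spare1, spare2, spare3, spare4, spare5, spare6, rod below 0.03 m/s and angle between each of spare1, spare2, spare3, spare4, spare5, spare6's own z axis and vertical below 0.12 rad and height (world z) of each of spare1, spare2, spare3, spare4, spare5, spare6 below 0.04 m); the robot touches nothing.
It fails at once if a jar already in the rack was taken out of its pocket (moved over 30 mm) (distance of any of kept1, kept2, kept3, kept4, kept5, kept6 from where it was at the start of the episode above 0.03 m).
It fails at once if the flat tin or the spectacle case was disturbed (moved over 40 mm) (distance of any of tin, case from where it was at the start of the episode above 0.04 m).
Of kept1, kept2, kept3, kept4, kept5, kept6 only 1 to 2 are there at a start; the rules pass over those that are not, and their reading is None.
Of spare1, spare2, spare3, spare4, spare5, spare6 only 5 to 6 are there at a start; the rules pass over those that are not, and their reading is None.
At some moment in a run one of spare1, spare2, spare3, spare4, spare5, spare6 may be knocked a few centimetres aside while the robot is not near it.
It also fails if it takes over 208 s, if anything falls off the work surface, if the arm or the gripper's body presses on something with over 40 N, if the wrist force passes 120 N, or if a joint passes its speed limit or range.

## Robot

A 6-joint arm with a two-finger parallel gripper is mounted at the origin on the work surface. World frame = base frame: x ahead of the robot, y to its left, z up, the work surface at z = 0. Lengths are in m, angles in rad, forces in N, time in s.
With the tool pointing down it reaches from about 0.2 to 0.875 m from the base axis. Payload 3.4 kg.
Tool frame: the origin (TCP) lies between the finger pads; the fingertips stand 22 mm ahead of it and the grasp point (between the pads) lies 3 mm ahead of it (env.finger_overhang is the distance from the TCP to the fingertips, in m); z points along the fingers, y is the line along which they close (so a half turn about z gives the same grasp; the last joint's range is limited). The gripper opens to 94 mm and grips with 3 to 60 N. Pads are 16 mm wide; open, the fingers measure 119 mm over their backs; the gripper's body (75 mm by 177 mm) begins 78 mm behind the grasp point.
Start: joints at [0.995, 0.276, 1.505, -0, 1.361, -0.121], TCP at [0.253, 0.517, 0.227] pointing down, gripper open.
Joint ranges: [-2.89, 2.89], [-0.75, 2.08], [0.22, 2.7], [-1.18, 4.32], [0.11, 2.71], [-2.7, 2.7]. Speed limits (rad/s): [2.57, 2.57, 3.14, 3.14, 3.14, 3.14].

## Interface

Orientations are given as a 3x3 rotation matrix whose columns are the frame's x, y, z axes.
In Python, from cell import env gives the robot as it stands. The module is installed in compiled form; this text tells all that it offers.
- The arm moves only by the tool drive_tool, never from a script. Its argument "series" is a list of rows, each a list of 2 entries, a list of its own where there are three numbers: the shift along the tool's x, y, z in units of 0.5 m (1.0 is 0.5 m), then the turn, a rotation vector about the tool's x, y, z in units of 1.5 rad (1.0 is 1.5 rad). In form: [[[x, y, z], [rx, ry, rz]], ...]. A call has 1 to 20 rows; each row is the pose to reach, as a shift and turn from the pose commanded when the call began, along the tool's axes at that moment; what a row does not reach only later rows make up. A row lasts 1/8 s, in which the tool goes at most 62.5 mm and 10.7 degrees, less where a joint would pass 70% of its speed; a pose out of reach is approached as far as the arm can. A call with a number of a shift or a turn outside -1 to 1 is refused whole. A call with a gripper value outside its range is refused whole. "jaw" is the closure, from -1 (fully open) to 1 (shut), set as the call begins (left out, the last holds). The fingers move at their own pace and stop on an object; "force" is the grip in N (left out, the last holds). Time passes only in rows, so rows that repeat a pose let the fingers close. It gives the time, the measured TCP pose, the force, the opening and the grip force at its end, in the units of the state.
- env.get_obs(): the state, without advancing time (a new reading comes with each control period).
- env.get_image(name): name is "scene" or "top" or "wrist"; returns a dict with "frame" (384x512x3 uint8, red, green, blue), "K" (3x3 intrinsics, pixels), "R" (3x3) and "t" (3): a world point X has camera coordinates R X + t. Camera axes: x right, y down, z forward; pixel columns grow to the right and rows downward; lengths in m; the calibration is good to about 2 mm. A picture is of the moment at which its call begins. There is no depth.
- env.close_job(): hands the job in; it is judged then, once.
Trained networks look in a picture, given as the dict that the camera call returned (one of the last four; its "shot" number tells which), for a name from the list of things; names that differ only in an ending like _2 or _b are one class to them, and where a whole thing is asked for, a point or a joint stands for the part that bears it (a point fixed in the world has none). Each returns a list of dicts, best first, with "conf" (0 to 1); they miss things now and then, are a little off and sometimes report something else, mostly with a low value. They report only what shows in the picture. A call takes as long as a camera call. They do not tell look-alikes from the thing itself.
- env.recognise(picture, label): "at" ([column, row] in pixels, amid what is visible of it).
- env.outline_of(picture, label): "region" (384x512 bool, what is visible of it) and "at" ([column, row] in pixels, amid what is visible of it).
- env.landmark_of(picture, label): "at" ([column, row] in pixels: a listed point, or the origin of a listed thing).
The state is a dict: "time_s": time; "joint_pos": joint angles; "joint_vel": joint speeds; "joint_torque": joint torques, N m; "tcp_pos": TCP position; "tool_rot": TCP orientation; "force": force on the tool from outside, world axes, zero at the start; "ft_torque": the same for the moment, N m; "grip_width": finger opening in m; "finger_force": force on a finger pad.
Only numpy, scipy, OpenCV 4.12 (cv2) and the standard library are available. Lean on these libraries where they do the work, as an engineer would, in place of code of your own. Each camera call takes 0.05 s, during which the arm holds its last target. There are 200 camera calls.

## Working session

There is one attempt and no reset: what is moved stays moved. The work goes in short steps, Python scripts to look and compute and a tool call to move; the robot and the scene stay as the last step left them, time stands still between calls to the robot, and variables do not carry over. Pictures are saved under pics/ and viewed, at most 14 in all, crops included, and the job is handed in when it is done.

Besides the shell and the picture viewer there is one more tool, called after "Emit:" as name([rows], argument=value, ...), one row to a line, values as JSON. drive_tool: Moves the arm, as the interface text tells. Shifts and turns lie within -1 to 1; 1 stands for 0.5 m of shift or 1.5 rad of turn. Its arguments: {"type":"object","properties":{"series":{"type":"array","items":{"type":"array"}},"jaw":{"type":"number"},"force":{"type":"number"}},"required":["series"]}

```bash
mkdir -p pics; python3 - <<'E'
from cell import env
import cv2, numpy as np
o=env.get_obs(); print(o['time_s'],o['tcp_pos'],o['tool_rot'],o['grip_width'])
for n in ("scene","top"):
    p=env.get_image(n); cv2.imwrite(f'pics/{n}0.png',p['frame'][:,:,::-1]); 
    print(n,p['K'].tolist(),p['R'].round(3).tolist(),p['t'].round(3).tolist())
    for l in ("spare1","kept1","rod","tin","case","rack"):
        print(l,[(np.round(d['at']).tolist(),round(d['conf'],2)) for d in env.landmark_of(p,l)])
    for l in ["pocket%d"%i for i in range(1,7)]+["clip"]:
        print(l,[(np.round(d['at'],1).tolist(),round(d['conf'],2)) for d in env.landmark_of(p,l)])
E
```

```text
0.0 [0.25230423 0.51610795 0.22660856] [[-8.98345418e-01  4.39288703e-01 -9.72310311e-04]
 [ 4.39289734e-01  8.98344124e-01 -1.53736072e-03]
 [ 1.98124057e-04 -1.80820690e-03 -9.99998346e-01]] 0.09404042154253515
scene [[441.4302040505365, 0.0, 248.51879215063087], [0.0, 441.4302040505365, 195.51187311879696], [0.0, 0.0, 1.0]] [[0.458, 0.889, -0.021], [0.549, -0.301, -0.78], [-0.7, 0.345, -0.625]] [-0.2, -0.227, 1.688]
spare1 [([182.0, 235.0], 0.68), ([235.0, 190.0], 0.66), ([176.0, 205.0], 0.64), ([200.0, 198.0], 0.63), ([214.0, 216.0], 0.61), ([136.0, 223.0], 0.59), ([145.0, 240.0], 0.55)]
kept1 [([336.0, 208.0], 0.79), ([117.0, 261.0], 0.67)]
rod [([184.0, 266.0], 0.91)]
tin [([117.0, 260.0], 0.77)]
case [([350.0, 164.0], 0.95)]
rack [([306.0, 209.0], 0.85)]
pocket1 [([298.7, 204.0], 0.98), ([280.8, 215.8], 0.96), ([317.1, 214.7], 0.93), ([322.3, 194.3], 0.9), ([292.2, 225.3], 0.56)]
pocket2 [([298.7, 204.0], 0.98), ([280.8, 215.8], 0.96), ([317.1, 214.7], 0.93), ([322.3, 194.3], 0.9), ([292.2, 225.3], 0.56)]
pocket3 [([298.7, 204.0], 0.98), ([280.8, 215.8], 0.96), ([317.1, 214.7]
[... 1466 characters left out ...]
3], 0.56)]
pocket3 [([162.8, 185.4], 0.88), ([219.1, 153.4], 0.67), ([221.5, 181.6], 0.65), ([162.2, 158.2], 0.63), ([195.6, 182.7], 0.61), ([192.0, 156.3], 0.56)]
pocket4 [([162.8, 185.4], 0.88), ([219.1, 153.4], 0.67), ([221.5, 181.6], 0.65), ([162.2, 158.2], 0.63), ([195.6, 182.7], 0.61), ([192.0, 156.3], 0.56)]
pocket5 [([162.8, 185.4], 0.88), ([219.1, 153.4], 0.67), ([221.5, 181.6], 0.65), ([162.2, 158.2], 0.63), ([195.6, 182.7], 0.61), ([192.0, 156.3], 0.56)]
pocket6 [([162.8, 185.4], 0.88), ([219.1, 153.4], 0.67), ([221.5, 181.6], 0.65), ([162.2, 158.2], 0.63), ([195.6, 182.7], 0.61), ([192.0, 156.3], 0.56)]
clip [([190.9, 216.9], 0.91), ([191.9, 182.3], 0.36), ([162.0, 185.3], 0.23)]
```

```bash
python3 - <<'E'
import cv2
for n,(a,b,c,d) in {'scene0':(140,290,90,390),'top0':(120,290,60,430)}.items():
    i=cv2.imread(f'pics/{n}.png')[a:b,c:d]; s=800/(d-c); cv2.imwrite(f'pics/{n}c.png',cv2.resize(i,None,fx=s,fy=s,interpolation=cv2.INTER_CUBIC)); print(s)
E
```

```text
2.6666666666666665
2.1621621621621623
```

View pics/scene0c.png

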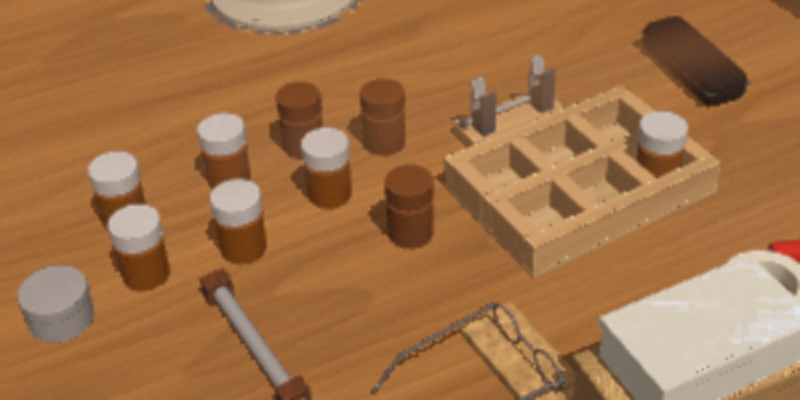

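View pics/top0c.png

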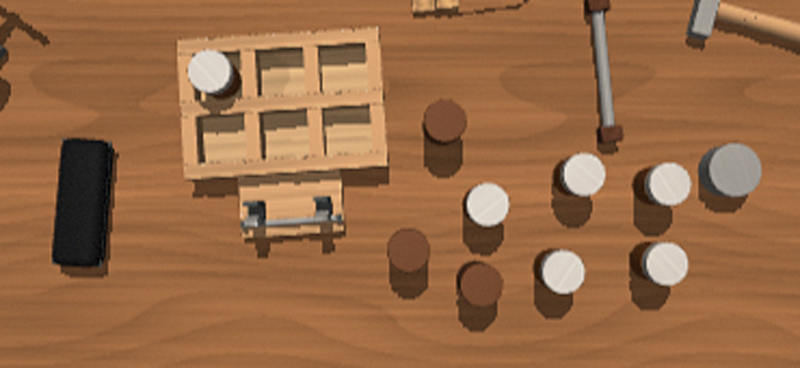

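The overview shows five white-lidded spares, three brown look-alikes that I'll leave alone, and one kept jar in pocket 6 (far row, +y). Pockets 1 to 5 are empty. Next I measure positions.

```bash
cat > h.py <<'E'
from cell import env
import cv2, numpy as np
from scipy.optimize import least_squares
def plane(p,uv,z):
    K,R,t=map(np.array,(p['K'],p['R'],p['t'])); d=R.T@np.linalg.solve(K,[*uv,1]); c=-R.T@t
    return c+d*(z-c[2])/d[2]
def proj(p,X):
    q=np.array(p['K'])@(np.array(p['R'])@np.atleast_2d(X).T+np.array(p['t'])[:,None]); return (q[:2]/q[2]).T
def tri(ps,uvs):
    X0=plane(ps[0],uvs[0],.05)
    r=least_squares(lambda X:np.concatenate([proj(p,X)[0]-u for p,u in zip(ps,uvs)]),X0); return r.x,np.sqrt(np.mean(r.fun**2))
def lids(p,z=.078):
    """white round lid blobs: centroid on plane z, with diameter there"""
    f=p['frame'].astype(int); m=((f.min(2)>120)&(f.max(2)-f.min(2)<40)).astype(np.uint8)
    n,l,s,c=cv2.connectedComponentsWithStats(m); out=[]
    for i in range(1,n):
        X=plane(p,c[i],z); k=np.argwhere(l==i)[:,::-1]
        (u,v),r=cv2.minEnclosingCircle(k.astype(np.float32)); D=np.linalg.norm(plane(p,(u+r,v),z)-plane(p,(u-r,v),z))
        if .03<D<.085: out.append((X[:2].round(4).tolist(),round(D,3),s[i][4],c[i].round(1).tolist()))
    return out
PK={i+1:(-.039+.078*(i//3),-.078+.078*(i%3),.006) for i in range(6)}; CL=(-.135,0,.05)
def rackpt(q,P):
    x,y,a=q; c,s=np.cos(a),np.sin(a); P=np.atleast_2d(P); return np.c_[x+c*P[:,0]-s*P[:,1],y+s*P[:,0]+c*P[:,1],P[:,2]]
E
python3 - <<'E'
from h import *
top=env.get_image('top'); sc=env.get_image('scene'); 
for l in lids(top): print('lid',l)
lt=[d['at'] for d in env.landmark_of(top,'spare1')]; ls=[d['at'] for d in env.landmark_of(sc,'spare1')]
for a in lt:
    b=min(((*tri([top,sc],[a,b]),b) for b in ls),key=lambda r:r[1]); print('spare',b[0].round(3),round(b[1],1),np.round(a))
obs=[]
for p in (top,sc):
    for d in env.landmark_of(p,'pocket1'):
        if d['conf']>.5: obs.append((p,d['at'],list(PK.values())))
    obs.append((p,env.landmark_of(p,'clip')[0]['at'],[CL]))
def f(q):
    return np.concatenate([min((proj(p,rackpt(q,P))[0]-u for P in Ps),key=np.linalg.norm) for p,u,Ps in obs])
x0=plane(top,(192,170),.03)[:2]
best=min((least_squares(f,[*x0,a],loss='soft_l1') for a in (-.05,0,.05)),key=lambda r:r.cost)
print('rack',best.x,best.cost); print(f(best.x).reshape(-1,2).round(1).tolist())
for p in (top,sc):
    d=env.outline_of(p,'rod')
    for e in d[:2]:
        k=np.argwhere(e['region'])[:,::-1].astype(np.float32); r=cv2.minAreaRect(k); b=cv2.boxPoints(r); print('rod',e['conf'],[plane(p,x,.014)[:2].round(3).tolist() for x in b])
for l in ('tin','case'): print(l,[ (plane(top,d['at'],0)[:2].round(3),round(d['conf'],2)) for d in env.landmark_of(top,l)])
E
```

```text
lid ([0.8385, -0.3393], np.float64(0.072), np.int32(53), [365.3, 65.7])
lid ([0.8294, -0.3063], np.float64(0.042), np.int32(31), [353.1, 68.9])
lid ([0.7787, 0.1894], np.float64(0.083), np.int32(370), [165.6, 85.3])
lid ([0.8031, -0.3742], np.float64(0.037), np.int32(33), [378.5, 79.0])
lid ([0.7196, 0.4685], np.float64(0.044), np.int32(43), [57.0, 106.3])
lid ([0.6896, -0.3962], np.float64(0.079), np.int32(234), [387.2, 121.2])
lid ([0.601, 0.2105], np.float64(0.051), np.int32(307), [156.4, 152.5])
lid ([0.4858, -0.4263], np.float64(0.064), np.int32(448), [399.7, 198.1])
lid ([0.4794, -0.2415], np.float64(0.052), np.int32(300), [329.7, 200.2])
lid ([0.4681, -0.3455], np.float64(0.052), np.int32(292), [369.2, 204.7])
lid ([0.4422, -0.1246], np.float64(0.051), np.int32(299), [285.1, 214.2])
lid ([0.4236, 0.1002], np.float64(0.073), np.int32(61), [198.2, 221.1])
lid ([0.3717, -0.3411], np.float64(0.052), np.int32(304), [368.0, 241.6])
lid ([0.3619, -0.2157], np.float64(0.053), np.int32(305), [320.1, 245.4])
lid ([0.0891, -0.0028], np.float64(0.033), np.int32(15), [237.5, 352.9])
lid ([
[... 284 characters left out ...]
. 211.]
spare [ 0.477 -0.234  0.091] 4.0 [323. 199.]
spare [ 0.386 -0.022 -0.002] 0.5 [246. 234.]
spare [ 0.37  -0.335 -0.012] 0.8 [354. 240.]
rack [0.56726177 0.12732063 0.08010327] 13.587587366976914
[[-0.1, -1.3], [-0.1, 2.6], [0.3, -1.8], [-2.6, -1.2], [0.4, -0.9], [-0.3, 1.5], [-0.7, -1.1], [0.6, -0.6], [-2.3, 0.3], [-3.1, -0.7], [-1.6, -0.6], [-0.2, -0.5]]
rod 0.57 [[0.712, -0.254], [0.717, -0.289], [0.523, -0.31], [0.518, -0.275]]
rod 0.73 [[0.516, -0.306], [0.503, -0.267], [0.72, -0.254], [0.729, -0.288]]
rod 0.69 [[0.428, -0.017], [0.233, 0.311], [0.642, 0.283], [0.753, 0.01]]
tin [(array([ 0.473, -0.439]), 0.87)]
case [(array([ 0.452, -0.134]), 0.64), (array([0.439, 0.378]), 0.56)]
```

```bash
cat >> h.py <<'E'
def go(x,y,z,deg=None,o=None):
    """numbers for a move: shift (units of .5 m) and turn rz (units 1.5 rad); deg = world heading of tool x"""
    o=o or env.get_obs(); R=np.array(o['tool_rot']); d=R.T@(np.array([x,y,z])-o['tcp_pos'])/.5
    r=[0,0,0]
    if deg is not None:
        a=np.deg2rad(deg); c,s=np.cos(a),np.sin(a); T=np.array([[c,s,0],[s,-c,0],[0,0,-1.]])
        r=cv2.Rodrigues(R.T@T)[0].ravel()/1.5
    print('move',d.round(4).tolist(),'turn',np.round(r,4).tolist(),'rows>=',int(np.ceil(max(np.linalg.norm(d)*.5/.0625,np.linalg.norm(r)*1.5/.1867))))
E
python3 - <<'E'
from h import *
p=env.get_image('wrist'); o=env.get_obs(); R=np.array(p['R']);t=np.array(p['t']); c=-R.T@t; T=np.array(o['tool_rot'])
print(p['K'][0],'cam in tool',T.T@(c-o['tcp_pos']),'axes',(T.T@R.T).round(3).tolist(), o['time_s'])
go(.50,.12,.36,94.6)
E
```

```text
[316.54145913   0.         258.21249428] cam in tool [ 0.0816956  -0.0008886  -0.15780965] axes [[-0.0, -0.96, -0.28], [1.0, -0.0, -0.001], [0.001, -0.28, 0.96]] 2.05
move [-0.7929, -0.4952, -0.2651] turn [0.0001, -0.0001, 0.6905] rows>= 8
```

Emit:
drive_tool([
  [[-0.785,-0.343,-0.265],[0,0,0.69]],
  [[-0.785,-0.343,-0.265],[0,0,0.69]],
  [[-0.785,-0.343,-0.265],[0,0,0.69]],
  [[-0.785,-0.343,-0.265],[0,0,0.69]],
  [[-0.785,-0.343,-0.265],[0,0,0.69]],
  [[-0.785,-0.343,-0.265],[0,0,0.69]],
  [[-0.785,-0.343,-0.265],[0,0,0.69]],
  [[-0.785,-0.343,-0.265],[0,0,0.69]],
  [[-0.785,-0.343,-0.265],[0,0,0.69]],
  [[-0.785,-0.343,-0.265],[0,0,0.69]],
  [[-0.785,-0.343,-0.265],[0,0,0.69]],
])

```text
time_s: 3.42
tcp_pos: [0.5287, 0.1913, 0.3597]
tool_rot: [[-0.083, 0.997, -0.001], [0.997, 0.083, 0.0], [0.0, -0.001, -1.0]]
force: [-0.2, 0.1, 0.1]
grip_width: 0.0941
finger_force: 0.0
```

```bash
python3 - <<'E'
from h import *
p=env.get_image('wrist'); cv2.imwrite('pics/w1.png',p['frame'][:,:,::-1]); np.savez('pics/w1.npz',**{k:p[k] for k in 'KRt'})
obs=[]
for d in env.landmark_of(p,'pocket1'):
    if d['conf']>.4: obs.append((p,d['at'],list(PK.values())))
obs.append((p,env.landmark_of(p,'clip')[0]['at'],[CL]))
f=lambda q:np.concatenate([min((proj(p,rackpt(q,P))[0]-u for P in Ps),key=np.linalg.norm) for p,u,Ps in obs])
b=least_squares(f,[.567,.127,.08],loss='soft_l1'); print('rack',b.x,b.cost); print(f(b.x).reshape(-1,2).round(1).tolist())
print([(d['at'].round(1) if hasattr(d['at'],'round') else d['at'],d['conf']) for d in env.landmark_of(p,'clip')])
print(env.get_obs()['tcp_pos'],env.get_obs()['time_s'])
E
```

```text
rack [0.56776498 0.12717197 0.08479534] 146.07835225567135
[[0.4, 0.3], [-2.4, -0.5], [1.1, 1.2], [-0.5, 2.4], [-3.0, -3.3], [-1.5, -4.2], [54.2, -77.7], [2.0, 2.4]]
[([191.3, 198.2], 0.95)]
[0.52938261 0.19075806 0.3600039 ] 3.625
```

View pics/w1.png

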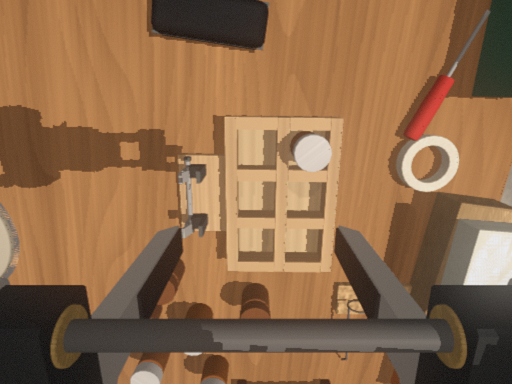

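```bash
cat > rk.py <<'E'
from h import *
from scipy.optimize import minimize
def segs():
    S=[];z=.044
    for x in (-.087,.087): S.append(((x,-.126),(x,.126)))
    for y in (-.126,.126): S.append(((-.087,y),(.087,y)))
    for k,(x,y,_) in PK.items():
        if k==6: continue
        h=.03
        S+= [((x-h,y-h),(x+h,y-h)),((x-h,y+h),(x+h,y+h)),((x-h,y-h),(x-h,y+h)),((x+h,y-h),(x+h,y+h))]
    P=[];w=np.linspace(.08,.92,25)[:,None]
    for a,b in S: a,b=np.array(a),np.array(b); P.append(a*(1-w)+b*w)
    return np.c_[np.vstack(P),np.full(25*len(S),z)]
def fit(p,q0):
    g=cv2.GaussianBlur(cv2.cvtColor(p['frame'],cv2.COLOR_RGB2GRAY).astype(np.float32),(0,0),1.0)
    G=np.hypot(cv2.Sobel(g,cv2.CV_32F,1,0),cv2.Sobel(g,cv2.CV_32F,0,1)); P=segs()
    G=np.minimum(G,np.percentile(G,97))
    def c(q):
        uv=proj(p,rackpt(q,P)).astype(np.float32); return -cv2.remap(G,uv[:,:1].copy(),uv[:,1:].copy(),cv2.INTER_LINEAR).mean()
    best=None
    for dx in np.arange(-.006,.0061,.003):
        for dy in np.arange(-.006,.0061,.003):
            for a in (-.02,0,.02):
                s=np.array(q0)+[dx,dy,a]
                r=minimize(c,s,method='Nelder-Mead',options=dict(initial_simplex=s+np.array([[0,0,0],[.002,0,0],[0,.002,0],[0,0,.01]])))
                if best is None or r.fun<best.fun: best=r
    return best
E
python3 - <<'E'
from rk import *
z=np.load('pics/w1.npz'); w=dict(frame=cv2.imread('pics/w1.png')[:,:,::-1].copy(),**z)
t=env.get_image('top'); cv2.imwrite('pics/t1.png',t['frame'][:,:,::-1])
for n,p in (('wrist',w),('top',t)):
    r=fit(p,[.5675,.127,.082]); print(n,r.x.round(4),r.fun)
    im=cv2.resize(p['frame'][:,:,::-1],None,fx=2,fy=2,interpolation=cv2.INTER_CUBIC)
    for u in proj(p,rackpt(r.x,segs())): cv2.circle(im,tuple(int(round(v*2+.5)) for v in u),0,(0,255,0),-1)
    k=proj(p,rackpt(r.x,[CL]))[0]; cv2.circle(im,tuple(int(v*2) for v in k),3,(255,0,0),-1)
    cv2.imwrite(f'pics/fit_{n}.png',im[180:580,300:720] if n=='wrist' else im[200:520,240:520])
    print('clip',plane(p,env.landmark_of(t,'clip')[0]['at'],.05) if n=='top' else plane(w,(191.3,198.2),.05), rackpt(r.x,[CL]), 'kept expect',rackpt(r.x,[(.039,.078,.084)]), [l for l in lids(p,.084) if abs(l[0][0]-.6)<.02])
a,b=cv2.imread('pics/fit_wrist.png'),cv2.imread('pics/fit_top.png'); 
o=np.zeros((400,700,3),np.uint8); o[:,:420]=a; o[:320,420:]=b; cv2.imwrite('pics/fit.png',o)
E
```

```text
wrist [0.5686 0.1263 0.0742] -107.2031478881836
clip [0.43003286 0.1194064  0.05      ] [[0.43397999 0.11627369 0.05      ]] kept expect [[0.60171522 0.20696488 0.084     ]] [([0.6011, 0.2099], np.float64(0.053), np.int32(1097), [312.3, 152.8])]
top [0.5688 0.1286 0.0734] -133.9540557861328
clip [0.43531255 0.12156048 0.05      ] [[0.4341873  0.11865841 0.05      ]] kept expect [[0.60199834 0.20920926 0.084     ]] [([0.6001, 0.2091], np.float64(0.051), np.int32(308), [156.4, 152.5])]
```

View pics/fit.png

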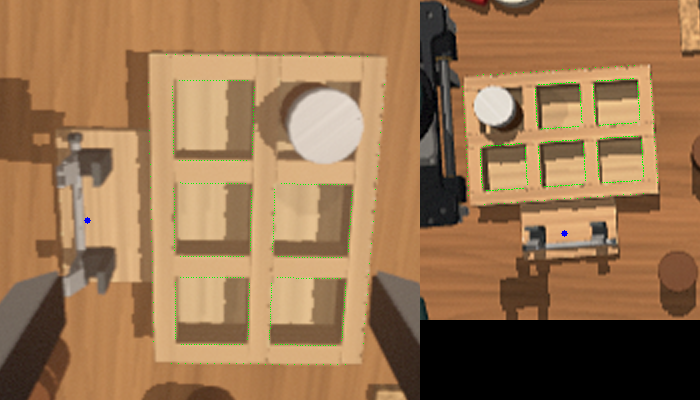

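```bash
python3 - <<'E'
from h import *
go(.43,-.22,.36,94.2)
E
```

```text
move [-0.8019, -0.2655, -0.0001] turn [0.0, -0.0001, 0.0056] rows>= 7
```

Emit:
drive_tool([
  [[-0.8,-0.265,0],[0,0,0.0056]],
  [[-0.8,-0.265,0],[0,0,0.0056]],
  [[-0.8,-0.265,0],[0,0,0.0056]],
  [[-0.8,-0.265,0],[0,0,0.0056]],
  [[-0.8,-0.265,0],[0,0,0.0056]],
  [[-0.8,-0.265,0],[0,0,0.0056]],
  [[-0.8,-0.265,0],[0,0,0.0056]],
  [[-0.8,-0.265,0],[0,0,0.0056]],
  [[-0.8,-0.265,0],[0,0,0.0056]],
  [[-0.8,-0.265,0],[0,0,0.0056]],
])

```text
time_s: 4.97
tcp_pos: [0.4305, -0.218, 0.3601]
tool_rot: [[-0.074, 0.997, 0.0], [0.997, 0.074, 0.0], [0.0, 0.0, -1.0]]
force: [0.5, 0.2, 0.3]
grip_width: 0.0937
finger_force: 0.0
```

```bash
cat >> h.py <<'E'
Q=[.5687,.1275,.0738]
def way(pts,deg=94.2):
    for p in pts: go(*p,deg)
E
python3 - <<'E'
from h import *
p=env.get_image('wrist'); cv2.imwrite('pics/w2.png',p['frame'][:,:,::-1])
for l in lids(p): print(l)
for e in env.outline_of(p,'rod')[:2]:
    k=np.argwhere(e['region'])[:,::-1].astype(np.float32); b=cv2.boxPoints(cv2.minAreaRect(k)); print('rod',e['conf'],[plane(p,x,.014)[:2].round(3).tolist() for x in b])
for k,v in PK.items(): print(k,rackpt(Q,[v])[0].round(4))
print(rackpt(Q,[CL]))
E
```

```text
([0.4424, -0.1253], np.float64(0.053), np.int32(1224), [272.7, 92.6])
([0.3627, -0.2153], np.float64(0.053), np.int32(1055), [210.3, 155.4])
([0.479, -0.2416], np.float64(0.052), np.int32(982), [291.1, 179.7])
([0.3724, -0.34], np.float64(0.053), np.int32(875), [214.1, 237.7])
([0.4678, -0.3457], np.float64(0.052), np.int32(845), [276.7, 245.4])
([0.6825, -0.3887], np.float64(0.067), np.int32(424), [410.2, 279.6])
([0.4824, -0.4189], np.float64(0.06), np.int32(1028), [281.7, 288.1])
rod 0.81 [[0.52, -0.274], [0.716, -0.257], [0.724, -0.292], [0.524, -0.309]]
1 [0.5356 0.0468 0.006 ]
2 [0.5298 0.1246 0.006 ]
3 [0.5241 0.2024 0.006 ]
4 [0.6133 0.0526 0.006 ]
5 [0.6076 0.1304 0.006 ]
6 [0.6018 0.2082 0.006 ]
[[0.43406747 0.11754604 0.05      ]]
```

View pics/w2.png

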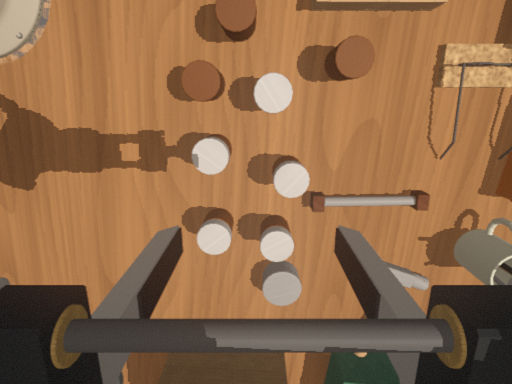

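Wrist and top views agree on the jar positions to within 1 mm, with the lid plane at 78 mm. Picking the first jar.

```bash
python3 - <<'E'
from h import *
way([(.4423,-.125,.12),(.4423,-.125,.065)])
E
```

```text
move [0.1838, 0.0372, 0.4803] turn [0.0003, -0.0001, 0.001] rows>= 5
move [0.1838, 0.0371, 0.5903] turn [0.0003, -0.0001, 0.001] rows>= 5
```

Emit:
drive_tool([
  [[0.184,0.037,0.3],[0,0,0]],
  [[0.184,0.037,0.4],[0,0,0]],
  [[0.184,0.037,0.48],[0,0,0]],
  [[0.184,0.037,0.48],[0,0,0]],
  [[0.184,0.037,0.48],[0,0,0]],
  [[0.184,0.037,0.54],[0,0,0]],
  [[0.184,0.037,0.59],[0,0,0]],
  [[0.184,0.037,0.59],[0,0,0]],
  [[0.184,0.037,0.59],[0,0,0]],
])

```text
time_s: 6.2
tcp_pos: [0.4437, -0.1271, 0.0668]
tool_rot: [[-0.073, 0.997, 0.003], [0.997, 0.073, -0.002], [-0.002, 0.003, -1.0]]
force: [0.7, -0.3, 0.6]
grip_width: 0.0939
finger_force: 0.0
```

```bash
python3 - <<'E'
from h import *
way([(.4423,-.125,.065),(.4423,-.125,.19),(.6133,.0526,.19),(.6133,.0526,.075)])
E
```

```text
move [0.0044, -0.0025, 0.0036] turn [0.0022, 0.0012, -0.0003] rows>= 1
move [0.0039, -0.0017, -0.2464] turn [0.0022, 0.0012, -0.0003] rows>= 2
move [0.3333, 0.3652, -0.2458] turn [0.0022, 0.0012, -0.0003] rows>= 5
move [0.3337, 0.3645, -0.0158] turn [0.0022, 0.0012, -0.0003] rows>= 4
```

Emit:
drive_tool([
  [[0,0,0],[0,0,0]],
  [[0,0,0],[0,0,0]],
  [[0,0,0],[0,0,0]],
  [[0,0,0],[0,0,0]],
  [[0,0,0],[0,0,0]],
  [[0,0,-0.1],[0,0,0]],
  [[0,0,-0.25],[0,0,0]],
  [[0,0,-0.25],[0,0,0]],
  [[0.33,0.367,-0.25],[0,0,0]],
  [[0.33,0.367,-0.25],[0,0,0]],
  [[0.33,0.367,-0.25],[0,0,0]],
  [[0.33,0.367,-0.25],[0,0,0]],
  [[0.33,0.367,-0.25],[0,0,0]],
  [[0.33,0.367,-0.25],[0,0,0]],
  [[0.33,0.367,-0.25],[0,0,0]],
  [[0.33,0.367,-0.25],[0,0,0]],
], jaw=1, force=30)

```text
time_s: 8.2
tcp_pos: [0.6122, 0.0506, 0.1902]
tool_rot: [[-0.071, 0.997, -0.0], [0.997, 0.071, -0.0], [-0.0, -0.0, -1.0]]
force: [0.4, 0.5, -0.5]
grip_width: 0.0517
finger_force: 30.0
```

```bash
python3 - <<'E'
from h import *
go(.6133,.0526,.19,94.2)
p=env.get_image('wrist'); cv2.imwrite('pics/w3.png',p['frame'][:,:,::-1])
t=env.get_image('top')
for l in lids(t,.2): print(l)
E
```

```text
move [0.0039, 0.0024, 0.0003] turn [-0.0001, 0.0, -0.0015] rows>= 1
([0.7899, -0.299], np.float64(0.063), np.int32(53), [365.3, 65.6])
([0.7817, -0.27], np.float64(0.037), np.int32(30), [353.1, 68.9])
([0.7586, -0.3296], np.float64(0.033), np.int32(33), [378.5, 79.0])
([0.6859, 0.4519], np.float64(0.079), np.int32(144), [38.3, 105.8])
([0.6853, 0.4099], np.float64(0.039), np.int32(43), [57.0, 106.3])
([0.659, -0.349], np.float64(0.071), np.int32(234), [387.3, 121.2])
([0.5803, 0.167], np.float64(0.034), np.int32(54), [163.6, 152.9])
([0.4802, -0.3755], np.float64(0.057), np.int32(445), [399.7, 198.0])
([0.4744, -0.2132], np.float64(0.046), np.int32(297), [329.7, 200.2])
([0.4645, -0.3045], np.float64(0.046), np.int32(292), [369.2, 204.7])
([0.437, 0.1893], np.float64(0.034), np.int32(32), [152.8, 215.9])
([0.4224, 0.0622], np.float64(0.059), np.int32(59), [209.1, 222.5])
([0.38, -0.3006], np.float64(0.046), np.int32(304), [368.0, 241.6])
([0.3769, 0.0691], np.float64(0.031), np.int32(36), [205.9, 242.7])
([0.3714, -0.1906], np.float64(0.046), np.int32(306), [320.2, 245.3])
([0.3132, 0.0709], np.float64(0.084), np.int32(110), [204.8, 271.1])
([0.1027, 0.2312], np.float64(0.062), np.int32(125), [131.2, 367.0])
```

View pics/w3.png

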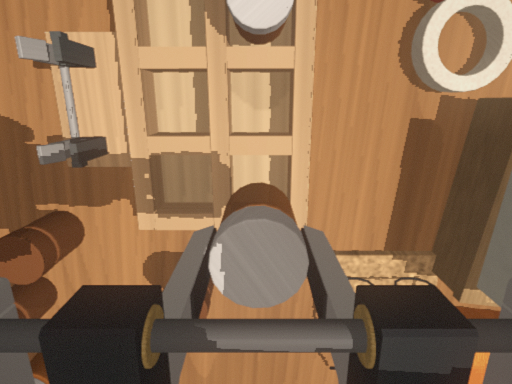

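```bash
cat >> h.py <<'E'
def held(p,guess,r=50):
    """grey lid circle in a wrist picture near guess"""
    g=cv2.medianBlur(cv2.cvtColor(p['frame'],cv2.COLOR_RGB2GRAY),5)
    c=cv2.HoughCircles(g,cv2.HOUGH_GRADIENT,1,30,param1=80,param2=15,minRadius=r-8,maxRadius=r+8)
    return None if c is None else sorted(c[0].tolist(),key=lambda q:np.hypot(q[0]-guess[0],q[1]-guess[1]))[0]
E
python3 - <<'E'
from h import *
for i in range(3):
    p=env.get_image('wrist'); o=env.get_obs(); print(o['tcp_pos'],o['time_s'])
    h=held(p,(258,255)); print(h, plane(p,h[:2],.203) if h else None, plane(p,(258,255),.203), 'mid pads', proj(p,o['tcp_pos']+np.array([0,0,.013])))
E
```

```text
[0.61269717 0.05099389 0.190329  ] 8.35
[258.5, 268.5, 50.70000076293945] [0.61257895 0.04923298 0.203     ] [0.61178107 0.05685711 0.203     ] mid pads [[258.97619859 265.77313084]]
[0.6128188  0.05111105 0.19031796] 8.4
[257.5, 268.5, 50.70000076293945] [0.61219001 0.04934619 0.203     ] [0.61190281 0.05700668 0.203     ] mid pads [[258.96901822 265.81922003]]
[0.61288238 0.05124551 0.19027725] 8.45
[258.5, 268.5, 50.70000076293945] [0.61279547 0.04954895 0.203     ] [0.61199454 0.05717076 0.203     ] mid pads [[258.90747852 265.83038909]]
```

```bash
cat >> h.py <<'E'
def lidheld(p):
    """ellipse of the held lid: low-saturation bright region around the pad midpoint"""
    f=p['frame'].astype(int); m=((f.max(2)-f.min(2)<30)&(f.min(2)>95)).astype(np.uint8); m[:190]=0;m[325:]=0
    m=cv2.morphologyEx(m,cv2.MORPH_OPEN,np.ones((5,5)))
    n,l,s,c=cv2.connectedComponentsWithStats(m); i=1+np.argmin(np.hypot(c[1:,0]-258,c[1:,1]-256)+1e3*(s[1:,4]<2000))
    k=max(cv2.findContours((l==i).astype(np.uint8),0,1)[0],key=len); h=cv2.convexHull(k)
    return cv2.fitEllipse(h),s[i].tolist(),(l==i)
E
python3 - <<'E'
from h import *
p=env.get_image('wrist'); e,s,m=lidheld(p); print(e,s,plane(p,e[0],.203), plane(p,e[0],.195))
im=p['frame'][:,:,::-1].copy(); cv2.ellipse(im,e,(0,255,0),1); cv2.imwrite('pics/e3.png',cv2.resize(im[180:330,150:370],None,fx=3,fy=3))
E
```

```text
((258.1029968261719, 257.2268981933594), (99.34919738769531, 101.6382064819336), 4.23699951171875) [208, 206, 101, 101, 7752] [0.61220235 0.05609112 0.203     ] [0.61249693 0.05189633 0.195     ]
```

View pics/e3.png

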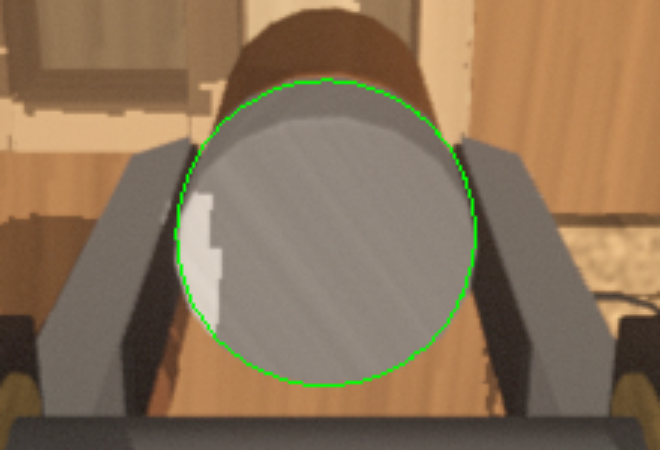

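Emit:
drive_tool([
  [[0.001,0.001,0.1],[0,0,0]],
  [[0.001,0.001,0.14],[0,0,0]],
  [[0.001,0.001,0.17],[0,0,0]],
  [[0.001,0.001,0.2],[0,0,0]],
  [[0.001,0.001,0.22],[0,0,0]],
  [[0.001,0.001,0.235],[0,0,0]],
  [[0.001,0.001,0.235],[0,0,0]],
  [[0.001,0.001,0.235],[0,0,0]],
])

```text
time_s: 9.5
tcp_pos: [0.6139, 0.0522, 0.073]
tool_rot: [[-0.073, 0.997, 0.001], [0.997, 0.073, 0.0], [-0.0, 0.001, -1.0]]
force: [0.3, -0.2, -1.3]
grip_width: 0.0517
finger_force: 30.0
```

```bash
python3 - <<'E'
from h import *
way([(.6133,.0526,.19),(.3625,-.2155,.19),(.3625,-.2155,.065)])
E
```

```text
move [0.0009, -0.0009, -0.2341] turn [0.0007, 0.0, -0.0004] rows>= 2
move [-0.4975, -0.5401, -0.2346] turn [0.0007, 0.0, -0.0004] rows>= 7
move [-0.4975, -0.5403, 0.0154] turn [0.0007, 0.0, -0.0004] rows>= 6
```

Emit:
drive_tool([
  [[0,0,0],[0,0,0]],
  [[0,0,0],[0,0,0]],
  [[0,0,-0.06],[0,0,0]],
  [[0,0,-0.15],[0,0,0]],
  [[0,0,-0.235],[0,0,0]],
  [[-0.498,-0.54,-0.235],[0,0,0]],
  [[-0.498,-0.54,-0.235],[0,0,0]],
  [[-0.498,-0.54,-0.235],[0,0,0]],
  [[-0.498,-0.54,-0.235],[0,0,0]],
  [[-0.498,-0.54,-0.235],[0,0,0]],
  [[-0.498,-0.54,-0.235],[0,0,0]],
  [[-0.498,-0.54,-0.235],[0,0,0]],
  [[-0.498,-0.54,-0.235],[0,0,0]],
  [[-0.498,-0.54,-0.235],[0,0,0]],
  [[-0.498,-0.54,-0.12],[0,0,0]],
], jaw=-0.4)

```text
time_s: 11.38
tcp_pos: [0.3668, -0.2176, 0.135]
tool_rot: [[-0.075, 0.997, 0.009], [0.997, 0.075, -0.007], [-0.008, 0.009, -1.0]]
force: [0.7, -0.3, -1.3]
grip_width: 0.0659
finger_force: 0.0
```

```bash
python3 - <<'E'
from h import *
t=env.get_image('top'); p=env.get_image('wrist'); print('wrist',*[l for l in lids(p) ],sep='\n'); print('top',*[l for l in lids(t,.084) if l[2]>200],sep='\n')
print(env.get_obs()['grip_width']); way([(.3625,-.2155,.065)])
E
```

```text
wrist
([0.3621, -0.2148], np.float64(0.052), np.int32(3885), [261.5, 225.8])
([0.4783, -0.2357], np.float64(0.052), np.int32(2692), [419.4, 264.2])
([0.5295, -0.2507], np.float64(0.04), np.int32(576), [483.6, 287.4])
([0.3839, -0.3109], np.float64(0.067), np.int32(256), [279.8, 341.7])
([0.3712, -0.3374], np.float64(0.051), np.int32(1873), [261.0, 367.9])
top
([0.7764, 0.1883], np.float64(0.082), np.int32(372), [165.5, 85.3])
([0.6883, -0.3939], np.float64(0.079), np.int32(238), [387.2, 121.1])
([0.6125, 0.0533], np.float64(0.051), np.int32(297), [216.9, 148.2])
([0.6, 0.2091], np.float64(0.051), np.int32(307), [156.4, 152.5])
([0.4854, -0.4239], np.float64(0.064), np.int32(454), [399.7, 198.1])
([0.4793, -0.2401], np.float64(0.052), np.int32(296), [329.7, 200.1])
([0.4678, -0.3435], np.float64(0.052), np.int32(293), [369.2, 204.7])
0.06571191586856444
move [-0.0089, 0.0063, 0.127] turn [-0.0052, -0.0054, 0.0012] rows>= 2
```

Emit:
drive_tool([
  [[0,0,0.08],[0,0,0]],
  [[0,0,0.13],[0,0,0]],
  [[0,0,0.13],[0,0,0]],
  [[0,0,0.13],[0,0,0]],
])

```text
time_s: 11.98
tcp_pos: [0.3636, -0.2162, 0.0689]
tool_rot: [[-0.074, 0.997, 0.002], [0.997, 0.074, -0.001], [-0.002, 0.002, -1.0]]
force: [-0.5, 0.5, 0.3]
grip_width: 0.0658
finger_force: 0.0
```

Emit:
drive_tool([
  [[0,0,0],[0,0,0]],
  [[0,0,0],[0,0,0]],
  [[0,0,0],[0,0,0]],
  [[0,0,0],[0,0,0]],
  [[0,0,-0.1],[0,0,0]],
  [[0,0,-0.25],[0,0,0]],
  [[0,0,-0.25],[0,0,0]],
  [[0.498,0.384,-0.25],[0,0,0]],
  [[0.498,0.384,-0.25],[0,0,0]],
  [[0.498,0.384,-0.25],[0,0,0]],
  [[0.498,0.384,-0.25],[0,0,0]],
  [[0.498,0.384,-0.25],[0,0,0]],
  [[0.498,0.384,-0.25],[0,0,0]],
  [[0.498,0.384,-0.25],[0,0,0]],
  [[0.498,0.384,-0.25],[0,0,0]],
  [[0.498,0.384,-0.25],[0,0,0]],
  [[0.498,0.384,-0.25],[0,0,0]],
  [[0.498,0.384,-0.25],[0,0,0]],
], jaw=1)

```text
time_s: 14.22
tcp_pos: [0.5356, 0.0461, 0.1927]
tool_rot: [[-0.072, 0.997, 0.0], [0.997, 0.072, 0.0], [0.0, 0.0, -1.0]]
force: [-0.3, 0.2, -1.2]
grip_width: 0.0514
finger_force: 30.0
```

```bash
cat >> h.py <<'E'
def topdisc(p):
    """centre of held lid's top disc: lit lid ellipse minus darker side band, fixed by the lower edge"""
    e,s,m=lidheld(p); b=s[1]+s[3]; return e[0][0], b-1-44.3, s
E
python3 - <<'E'
from h import *
p=env.get_image('wrist'); u,v,s=topdisc(p); print(u,v,s,plane(p,(u,v),.203)); way([(.5356,.0468,.19),(.5356,.0468,.0725)])
E
```

```text
258.10040283203125 259.7 [210, 206, 97, 99, 7511] [0.53509507 0.04820577 0.203     ]
move [0.0012, 0.0001, 0.0053] turn [0.0002, -0.0, -0.0009] rows>= 1
move [0.0012, -0.0, 0.2403] turn [0.0002, -0.0, -0.0009] rows>= 2
```

Emit:
drive_tool([
  [[0,0,0.1],[0,0,0]],
  [[0,0,0.14],[0,0,0]],
  [[0,0,0.17],[0,0,0]],
  [[0,0,0.2],[0,0,0]],
  [[0,0,0.22],[0,0,0]],
  [[0,0,0.237],[0,0,0]],
  [[0,0,0.237],[0,0,0]],
  [[0,0,0.237],[0,0,0]],
])

```text
time_s: 15.28
tcp_pos: [0.5359, 0.0465, 0.0741]
tool_rot: [[-0.073, 0.997, 0.001], [0.997, 0.073, 0.0], [0.0, 0.001, -1.0]]
force: [-0.6, -0.7, -2.3]
grip_width: 0.0518
finger_force: 30.0
```

Emit:
drive_tool([
  [[0,0,0],[0,0,0]],
  [[0,0,0],[0,0,0]],
  [[0,0,-0.06],[0,0,0]],
  [[0,0,-0.15],[0,0,0]],
  [[0,0,-0.235],[0,0,0]],
  [[-0.567,-0.155,-0.235],[0,0,0]],
  [[-0.567,-0.155,-0.235],[0,0,0]],
  [[-0.567,-0.155,-0.235],[0,0,0]],
  [[-0.567,-0.155,-0.235],[0,0,0]],
  [[-0.567,-0.155,-0.235],[0,0,0]],
  [[-0.567,-0.155,-0.235],[0,0,0]],
  [[-0.567,-0.155,-0.235],[0,0,0]],
  [[-0.567,-0.155,-0.235],[0,0,0]],
  [[-0.567,-0.155,-0.235],[0,0,0]],
  [[-0.567,-0.155,-0.235],[0,0,0]],
], jaw=-0.4)

```text
time_s: 17.15
tcp_pos: [0.4792, -0.241, 0.1916]
tool_rot: [[-0.074, 0.997, 0.0], [0.997, 0.074, 0.0], [0.0, 0.0, -1.0]]
force: [-0.3, -0.9, 0.0]
grip_width: 0.0657
finger_force: 0.0
```

```bash
python3 - <<'E'
from h import *
t=env.get_image('top'); p=env.get_image('wrist'); print('wrist',*[l for l in lids(p) if l[2]>800],sep='\n'); print('top',*[l for l in lids(t,.084) if l[2]>200],sep='\n')
way([(.479,-.2416,.065)])
E
```

```text
wrist
([0.4796, -0.2411], np.float64(0.052), np.int32(2473), [259.1, 195.1])
([0.3698, -0.3303], np.float64(0.051), np.int32(1009), [139.1, 275.2])
([0.469, -0.3442], np.float64(0.055), np.int32(2035), [240.7, 294.3])
([0.4866, -0.4241], np.float64(0.057), np.int32(848), [252.9, 361.0])
top
([0.7765, 0.1883], np.float64(0.082), np.int32(374), [165.5, 85.3])
([0.6882, -0.3938], np.float64(0.079), np.int32(237), [387.2, 121.2])
([0.6125, 0.0533], np.float64(0.051), np.int32(297), [216.9, 148.2])
([0.6, 0.2091], np.float64(0.051), np.int32(307), [156.4, 152.5])
([0.5351, 0.0466], np.float64(0.052), np.int32(313), [219.3, 178.0])
([0.4816, -0.2396], np.float64(0.051), np.int32(256), [329.5, 199.2])
([0.3649, -0.3401], np.float64(0.049), np.int32(203), [368.4, 244.5])
move [-0.0004, -0.0003, 0.253] turn [0.0001, -0.0, 0.0001] rows>= 3
```

Emit:
drive_tool([
  [[0,0,0.1],[0,0,0]],
  [[0,0,0.18],[0,0,0]],
  [[0,0,0.253],[0,0,0]],
  [[0,0,0.253],[0,0,0]],
  [[0,0,0.253],[0,0,0]],
  [[0,0,0.253],[0,0,0]],
])

```text
time_s: 18.0
tcp_pos: [0.4801, -0.2426, 0.0667]
tool_rot: [[-0.073, 0.997, 0.003], [0.997, 0.073, -0.002], [-0.002, 0.003, -1.0]]
force: [-0.2, -0.2, -0.1]
grip_width: 0.0656
finger_force: 0.0
```

Emit:
drive_tool([
  [[0,0,0],[0,0,0]],
  [[0,0,0],[0,0,0]],
  [[0,0,0],[0,0,0]],
  [[0,0,0],[0,0,0]],
  [[0,0,-0.1],[0,0,0]],
  [[0,0,-0.25],[0,0,0]],
  [[0,0,-0.25],[0,0,0]],
  [[0.723,0.311,-0.25],[0,0,0]],
  [[0.723,0.311,-0.25],[0,0,0]],
  [[0.723,0.311,-0.25],[0,0,0]],
  [[0.723,0.311,-0.25],[0,0,0]],
  [[0.723,0.311,-0.25],[0,0,0]],
  [[0.723,0.311,-0.25],[0,0,0]],
  [[0.723,0.311,-0.25],[0,0,0]],
  [[0.723,0.311,-0.25],[0,0,0]],
  [[0.723,0.311,-0.25],[0,0,0]],
  [[0.723,0.311,-0.25],[0,0,0]],
  [[0.723,0.311,-0.25],[0,0,0]],
  [[0.723,0.311,-0.25],[0,0,0]],
], jaw=1)

```text
time_s: 20.38
tcp_pos: [0.6078, 0.1292, 0.1902]
tool_rot: [[-0.071, 0.997, 0.0], [0.997, 0.071, 0.0], [0.0, 0.0, -1.0]]
force: [0.1, 0.2, -0.7]
grip_width: 0.0516
finger_force: 30.0
```

```bash
python3 - <<'E'
from h import *
p=env.get_image('wrist'); u,v,s=topdisc(p); print(u,v,s,plane(p,(u,v),.203)); way([(.6076,.1304,.0725)])
E
```

```text
258.1789855957031 262.7 [209, 208, 99, 100, 7674] [0.60736907 0.13102281 0.203     ]
move [0.0019, -0.0003, 0.2354] turn [0.0002, -0.0, -0.001] rows>= 2
```

Emit:
drive_tool([
  [[0,0,0.1],[0,0,0]],
  [[0,0,0.14],[0,0,0]],
  [[0,0,0.17],[0,0,0]],
  [[0,0,0.2],[0,0,0]],
  [[0,0,0.22],[0,0,0]],
  [[0,0,0.235],[0,0,0]],
  [[0,0,0.235],[0,0,0]],
  [[0,0,0.235],[0,0,0]],
])

```text
time_s: 21.42
tcp_pos: [0.608, 0.13, 0.0729]
tool_rot: [[-0.073, 0.997, 0.001], [0.997, 0.073, 0.0], [0.0, 0.001, -1.0]]
force: [-0.5, -1.2, -1.2]
grip_width: 0.0519
finger_force: 30.0
```

Emit:
drive_tool([
  [[0,0,0],[0,0,0]],
  [[0,0,0],[0,0,0]],
  [[0,0,-0.06],[0,0,0]],
  [[0,0,-0.15],[0,0,0]],
  [[0,0,-0.235],[0,0,0]],
  [[-0.904,-0.539,-0.235],[0,0,0]],
  [[-0.904,-0.539,-0.235],[0,0,0]],
  [[-0.904,-0.539,-0.235],[0,0,0]],
  [[-0.904,-0.539,-0.235],[0,0,0]],
  [[-0.904,-0.539,-0.235],[0,0,0]],
  [[-0.904,-0.539,-0.235],[0,0,0]],
  [[-0.904,-0.539,-0.235],[0,0,0]],
  [[-0.904,-0.539,-0.235],[0,0,0]],
  [[-0.904,-0.539,-0.235],[0,0,0]],
  [[-0.904,-0.539,-0.235],[0,0,0]],
  [[-0.904,-0.539,-0.235],[0,0,0]],
  [[-0.904,-0.539,-0.235],[0,0,0]],
  [[-0.904,-0.539,-0.235],[0,0,0]],
  [[-0.904,-0.539,-0.235],[0,0,0]],
], jaw=-0.4)

```text
time_s: 23.8
tcp_pos: [0.3722, -0.3398, 0.19]
tool_rot: [[-0.074, 0.997, 0.0], [0.997, 0.074, 0.0], [0.0, 0.0, -1.0]]
force: [-0.3, -0.6, 0.2]
grip_width: 0.0659
finger_force: 0.0
```

```bash
python3 - <<'E'
from h import *
t=env.get_image('top'); p=env.get_image('wrist'); print('wrist',*[l for l in lids(p) if l[2]>800],sep='\n'); print('top',*[l for l in lids(t,.084) if l[2]>200],sep='\n')
way([(.3722,-.340,.065)])
E
```

```text
wrist
([0.5489, -0.2805], np.float64(0.068), np.int32(1051), [471.6, 143.4])
([0.3718, -0.3407], np.float64(0.051), np.int32(2491), [258.2, 196.5])
([0.4674, -0.3462], np.float64(0.052), np.int32(2384), [363.6, 209.7])
([0.4855, -0.4094], np.float64(0.048), np.int32(813), [371.3, 273.2])
top
([0.9652, 0.2054], np.float64(0.084), np.int32(275), [160.0, 14.5])
([0.7764, 0.1882], np.float64(0.082), np.int32(382), [165.6, 85.3])
([0.6884, -0.3938], np.float64(0.079), np.int32(239), [387.2, 121.1])
([0.6125, 0.0534], np.float64(0.051), np.int32(299), [216.9, 148.2])
([0.6059, 0.1298], np.float64(0.051), np.int32(303), [187.3, 150.5])
([0.5999, 0.209], np.float64(0.051), np.int32(308), [156.4, 152.5])
([0.535, 0.0466], np.float64(0.052), np.int32(314), [219.3, 178.0])
([0.4893, -0.4235], np.float64(0.063), np.int32(386), [399.5, 196.6])
([0.4678, -0.3433], np.float64(0.052), np.int32(295), [369.2, 204.7])
([0.3759, -0.3392], np.float64(0.051), np.int32(246), [368.0, 240.2])
move [0.0, 0.0003, 0.25] turn [0.0001, -0.0, -0.0] rows>= 2
```

Emit:
drive_tool([
  [[0,0,0.1],[0,0,0]],
  [[0,0,0.18],[0,0,0]],
  [[0,0,0.25],[0,0,0]],
  [[0,0,0.25],[0,0,0]],
  [[0,0,0.25],[0,0,0]],
  [[0,0,0.25],[0,0,0]],
])

```text
time_s: 24.65
tcp_pos: [0.3728, -0.3414, 0.0666]
tool_rot: [[-0.073, 0.997, 0.002], [0.997, 0.073, -0.003], [-0.003, 0.002, -1.0]]
force: [0.5, -0.4, -0.3]
grip_width: 0.0655
finger_force: 0.0
```

Emit:
drive_tool([
  [[0,0,0],[0,0,0]],
  [[0,0,0],[0,0,0]],
  [[0,0,0],[0,0,0]],
  [[0,0,0],[0,0,0]],
  [[0,0,-0.1],[0,0,0]],
  [[0,0,-0.25],[0,0,0]],
  [[0,0,-0.25],[0,0,0]],
  [[0.904,0.383,-0.25],[0,0,0]],
  [[0.904,0.383,-0.25],[0,0,0]],
  [[0.904,0.383,-0.25],[0,0,0]],
  [[0.904,0.383,-0.25],[0,0,0]],
  [[0.904,0.383,-0.25],[0,0,0]],
  [[0.904,0.383,-0.25],[0,0,0]],
  [[0.904,0.383,-0.25],[0,0,0]],
  [[0.904,0.383,-0.25],[0,0,0]],
  [[0.904,0.383,-0.25],[0,0,0]],
  [[0.904,0.383,-0.25],[0,0,0]],
  [[0.904,0.383,-0.25],[0,0,0]],
  [[0.904,0.383,-0.25],[0,0,0]],
  [[0.904,0.383,-0.25],[0,0,0]],
], jaw=1)

```text
time_s: 27.15
tcp_pos: [0.5299, 0.1235, 0.1901]
tool_rot: [[-0.071, 0.997, 0.0], [0.997, 0.071, 0.0], [0.0, 0.0, -1.0]]
force: [-0.2, -0.2, -1.9]
grip_width: 0.0517
finger_force: 30.0
```

```bash
python3 - <<'E'
from h import *
p=env.get_image('wrist'); u,v,s=topdisc(p); print(u,v,s,plane(p,(u,v),.203)); way([(.5298,.1246,.0725)])
E
```

```text
258.2305908203125 264.7 [209, 209, 99, 101, 7605] [0.52964594 0.12416922 0.203     ]
move [0.0018, -0.0003, 0.2353] turn [0.0002, -0.0, -0.0012] rows>= 2
```

Emit:
drive_tool([
  [[0,0,0.1],[0,0,0]],
  [[0,0,0.14],[0,0,0]],
  [[0,0,0.17],[0,0,0]],
  [[0,0,0.2],[0,0,0]],
  [[0,0,0.22],[0,0,0]],
  [[0,0,0.235],[0,0,0]],
  [[0,0,0.235],[0,0,0]],
  [[0,0,0.235],[0,0,0]],
])

```text
time_s: 28.2
tcp_pos: [0.5304, 0.1244, 0.0728]
tool_rot: [[-0.073, 0.997, 0.001], [0.997, 0.073, 0.0], [0.0, 0.001, -1.0]]
force: [-0.0, 0.3, -1.7]
grip_width: 0.0517
finger_force: 30.0
```

Emit:
drive_tool([
  [[0,0,0],[0,0,0]],
  [[0,0,0],[0,0,0]],
  [[0,0,-0.06],[0,0,0]],
  [[0,0,-0.15],[0,0,0]],
  [[0,0,-0.235],[0,0,0]],
  [[-0.929,-0.192,-0.235],[0,0,0]],
  [[-0.929,-0.192,-0.235],[0,0,0]],
  [[-0.929,-0.192,-0.235],[0,0,0]],
  [[-0.929,-0.192,-0.235],[0,0,0]],
  [[-0.929,-0.192,-0.235],[0,0,0]],
  [[-0.929,-0.192,-0.235],[0,0,0]],
  [[-0.929,-0.192,-0.235],[0,0,0]],
  [[-0.929,-0.192,-0.235],[0,0,0]],
  [[-0.929,-0.192,-0.235],[0,0,0]],
  [[-0.929,-0.192,-0.235],[0,0,0]],
  [[-0.929,-0.192,-0.235],[0,0,0]],
  [[-0.929,-0.192,-0.235],[0,0,0]],
  [[-0.929,-0.192,-0.235],[0,0,0]],
  [[-0.929,-0.192,-0.235],[0,0,0]],
], jaw=-0.4)

```text
time_s: 30.58
tcp_pos: [0.4681, -0.3456, 0.1901]
tool_rot: [[-0.073, 0.997, 0.0], [0.997, 0.073, -0.0], [-0.0, 0.0, -1.0]]
force: [0.6, 0.2, -0.8]
grip_width: 0.0657
finger_force: 0.0
```

```bash
python3 - <<'E'
from h import *
t=env.get_image('top'); p=env.get_image('wrist'); print('wrist',*[l for l in lids(p) if l[2]>800],sep='\n'); print('top',*[l for l in lids(t,.084) if l[2]>200],sep='\n')
way([(.468,-.3458,.065)])
E
```

```text
wrist
([0.4682, -0.3456], np.float64(0.052), np.int32(2498), [258.7, 195.6])
([0.6637, -0.393], np.float64(0.07), np.int32(1443), [461.7, 257.9])
([0.4843, -0.4208], np.float64(0.059), np.int32(2648), [269.8, 271.7])
top
([0.9685, 0.2055], np.float64(0.063), np.int32(206), [160.1, 13.3])
([0.7763, 0.1882], np.float64(0.082), np.int32(383), [165.5, 85.4])
([0.6883, -0.3938], np.float64(0.079), np.int32(238), [387.2, 121.1])
([0.6124, 0.0533], np.float64(0.051), np.int32(298), [216.9, 148.3])
([0.6059, 0.1298], np.float64(0.051), np.int32(302), [187.3, 150.5])
([0.6, 0.2091], np.float64(0.051), np.int32(307), [156.4, 152.5])
([0.535, 0.0466], np.float64(0.052), np.int32(314), [219.3, 178.0])
([0.5294, 0.1233], np.float64(0.051), np.int32(309), [189.5, 180.0])
([0.4713, -0.3432], np.float64(0.051), np.int32(245), [369.1, 203.4])
move [-0.0001, -0.0001, 0.25] turn [0.0001, -0.0, -0.0003] rows>= 2
```

Emit:
drive_tool([
  [[0,0,0.1],[0,0,0]],
  [[0,0,0.18],[0,0,0]],
  [[0,0,0.25],[0,0,0]],
  [[0,0,0.25],[0,0,0]],
  [[0,0,0.25],[0,0,0]],
  [[0,0,0.25],[0,0,0]],
])

```text
time_s: 31.42
tcp_pos: [0.469, -0.3469, 0.0668]
tool_rot: [[-0.073, 0.997, 0.003], [0.997, 0.073, -0.002], [-0.003, 0.002, -1.0]]
force: [0.5, 0.8, 0.5]
grip_width: 0.0659
finger_force: 0.0
```

Emit:
drive_tool([
  [[0,0,0],[0,0,0]],
  [[0,0,0],[0,0,0]],
  [[0,0,0],[0,0,0]],
  [[0,0,0],[0,0,0]],
  [[0,0,-0.1],[0,0,0]],
  [[0,0,-0.25],[0,0,0]],
  [[0,0,-0.25],[0,0,0]],
  [[0.98,0.174,-0.25],[0,0,0]],
  [[0.98,0.174,-0.25],[0,0,0]],
  [[0.98,0.174,-0.25],[0,0,0]],
  [[0.98,0.174,-0.25],[0,0,0]],
  [[0.98,0.174,-0.25],[0,0,0]],
  [[0.98,0.174,-0.25],[0,0,0]],
  [[0.98,0.174,-0.25],[0,0,0]],
  [[0.98,0.174,-0.25],[0,0,0]],
  [[0.98,0.174,-0.25],[0,0,0]],
  [[0.98,0.174,-0.25],[0,0,0]],
], jaw=1)

```text
time_s: 33.55
tcp_pos: [0.5181, 0.1487, 0.1884]
tool_rot: [[-0.074, 0.997, -0.003], [0.997, 0.074, -0.001], [-0.001, -0.003, -1.0]]
force: [0.4, -0.7, -1.8]
grip_width: 0.0514
finger_force: 30.0
```

Emit:
drive_tool([
  [[0.105,0.019,0],[0,0,0]],
  [[0.105,0.019,0],[0,0,0]],
  [[0.105,0.019,0],[0,0,0]],
  [[0.105,0.019,0],[0,0,0]],
  [[0.105,0.019,0],[0,0,0]],
])

```text
time_s: 34.17
tcp_pos: [0.5248, 0.201, 0.19]
tool_rot: [[-0.071, 0.997, -0.0], [0.997, 0.071, -0.0], [-0.0, -0.0, -1.0]]
force: [-1.2, 0.6, -2.1]
grip_width: 0.0514
finger_force: 30.0
```

```bash
python3 - <<'E'
from h import *
p=env.get_image('wrist'); u,v,s=topdisc(p); print(u,v,s,plane(p,(u,v),.203)); way([(.5241,.2024,.0725)])
E
```

```text
258.36322021484375 263.7 [209, 208, 99, 101, 7799] [0.5245609 0.2023113 0.203    ]
move [0.0025, -0.0014, 0.2351] turn [0.0, 0.0001, -0.0013] rows>= 2
```

Emit:
drive_tool([
  [[0,0,0.1],[0,0,0]],
  [[0,0,0.14],[0,0,0]],
  [[0,0,0.17],[0,0,0]],
  [[0,0,0.2],[0,0,0]],
  [[0,0,0.22],[0,0,0]],
  [[0,0,0.235],[0,0,0]],
  [[0,0,0.235],[0,0,0]],
  [[0,0,0.235],[0,0,0]],
])

```text
time_s: 35.22
tcp_pos: [0.5252, 0.2023, 0.0729]
tool_rot: [[-0.073, 0.997, 0.001], [0.997, 0.073, 0.0], [0.0, 0.001, -1.0]]
force: [-0.0, 0.9, -1.7]
grip_width: 0.0514
finger_force: 30.0
```

Emit:
drive_tool([
  [[0,0,0],[0,0,0]],
  [[0,0,0],[0,0,0]],
  [[0,0,-0.06],[0,0,0]],
  [[0,0,-0.15],[0,0,0]],
  [[0,0,-0.25],[0,0,0]],
  [[0,0,-0.25],[0,0,0]],
], jaw=-0.4)

```text
time_s: 35.98
tcp_pos: [0.5277, 0.2029, 0.2022]
tool_rot: [[-0.073, 0.997, 0.01], [0.997, 0.073, 0.003], [0.002, 0.01, -1.0]]
force: [0.3, -0.8, -0.5]
grip_width: 0.0659
finger_force: 0.0
```

```bash
python3 - <<'E'
from h import *
o=env.get_obs(); print(o['joint_pos'].round(2))
way([(.60,-.27,.26)],5); way([(.60,-.27,.26)],185)
E
```

```text
[0.24 0.27 1.58 0.   1.28 0.17]
move [-0.9537, 0.0767, -0.1165] turn [0.0043, -0.0061, 1.0375] rows>= 9
move [-0.9537, 0.0767, -0.1165] turn [0.0061, 0.0043, -1.0569] rows>= 9
```

Emit:
drive_tool([
  [[-0.95,0.077,-0.116],[0,0,1.0]],
  [[-0.95,0.077,-0.116],[0,0,1.0]],
  [[-0.95,0.077,-0.116],[0,0,1.0]],
  [[-0.95,0.077,-0.116],[0,0,1.0]],
  [[-0.95,0.077,-0.116],[0,0,1.0]],
  [[-0.95,0.077,-0.116],[0,0,1.0]],
  [[-0.95,0.077,-0.116],[0,0,1.0]],
  [[-0.95,0.077,-0.116],[0,0,1.0]],
  [[-0.95,0.077,-0.116],[0,0,1.0]],
  [[-0.95,0.077,-0.116],[0,0,1.0]],
  [[-0.95,0.077,-0.116],[0,0,1.0]],
  [[-0.95,0.077,-0.116],[0,0,1.0]],
  [[-0.95,0.077,-0.116],[0,0,1.0]],
])

```text
time_s: 37.6
tcp_pos: [0.5978, -0.2679, 0.2557]
tool_rot: [[0.99, 0.144, 0.0], [0.144, -0.99, -0.0], [0.0, 0.0, -1.0]]
force: [0.1, 0.3, -0.3]
grip_width: 0.0662
finger_force: 0.0
```

```bash
python3 - <<'E'
from h import *
p=env.get_image('wrist'); t=env.get_image('top'); cv2.imwrite('pics/w4.png',p['frame'][:,:,::-1])
for d in env.landmark_of(p,'rod')[:2]: print('lm',np.round(d['at'],1),d['conf'],plane(p,d['at'],.014))
for q in (p,t):
  for e in env.outline_of(q,'rod')[:1]:
    k=np.argwhere(e['region'])[:,::-1].astype(np.float32); r=cv2.minAreaRect(k); b=cv2.boxPoints(r); print('rod',e['conf'],np.round(r[0],1),[plane(q,x,.014)[:2].round(3).tolist() for x in b])
print('top',*[l for l in lids(t,.084) if l[2]>200],sep='\n'); o=env.get_obs(); print(o['tcp_pos'],o['joint_pos'])
E
```

```text
lm [272.2 152.4] 0.65 [ 0.61898774 -0.2837014   0.014     ]
rod 0.98 [273.4 149. ] [[0.517, -0.278], [0.713, -0.261], [0.716, -0.29], [0.52, -0.312]]
rod 0.52 [340.5 171.5] [[0.603, -0.275], [0.603, -0.3], [0.522, -0.299], [0.522, -0.274]]
top
([0.7765, 0.188], np.float64(0.082), np.int32(370), [165.7, 85.3])
([0.6125, 0.0533], np.float64(0.051), np.int32(297), [216.9, 148.2])
([0.6, 0.2091], np.float64(0.051), np.int32(307), [156.4, 152.5])
([0.6058, 0.1298], np.float64(0.051), np.int32(297), [187.3, 150.5])
([0.535, 0.0466], np.float64(0.052), np.int32(310), [219.3, 178.0])
([0.5295, 0.1233], np.float64(0.051), np.int32(308), [189.4, 180.0])
([0.5247, 0.2014], np.float64(0.051), np.int32(311), [158.9, 181.6])
([0.4867, -0.4246], np.float64(0.064), np.int32(427), [399.9, 197.6])
[ 0.59774126 -0.26868517  0.25552031] [-5.28596206e-01  3.86272172e-01  1.27028666e+00  1.08841454e-04
  1.48489164e+00  8.98646197e-01]
```

View pics/w4.png

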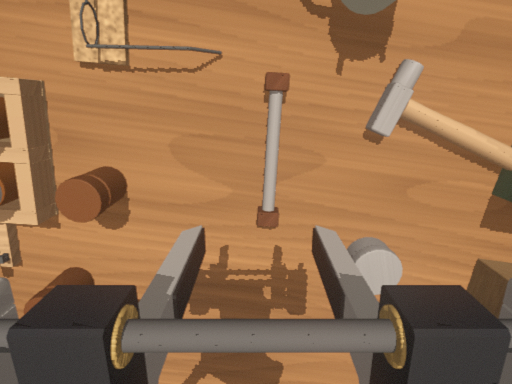

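```bash
python3 - <<'E'
from h import *
p=env.get_image('wrist'); f=p['frame'].astype(int); m=(f.max(2)-f.min(2)<30)&(f.min(2)>70); m[:,:255]=0;m[:,295:]=0;m[:85]=0;m[215:]=0
rows=[r for r in range(95,204)]; C=np.array([(np.nonzero(m[r])[0].mean(),r) for r in rows if m[r].sum()>4]); print(len(C),m[150].sum())
W=np.array([plane(p,c,.014)[:2] for c in C]); k=np.polyfit(W[:,0],W[:,1],1); print('slope',k,np.degrees(np.arctan(k[0])),'resid',np.std(W[:,1]-np.polyval(k,W[:,0])))
rr=np.nonzero(m.sum(1)>4)[0]; print('metal rows',rr.min(),rr.max(),[plane(p,(C[np.argmin(abs(C[:,1]-r))][0],r),.014)[:2] for r in (rr.min(),rr.max())])
e=env.outline_of(p,'rod')[0]['region']; rr=np.nonzero(e.sum(1)>3)[0]; print('block rows',rr.min(),rr.max())
# outer ends: far block far-top edge z=.028/0 candidates
for r in (rr.min(),rr.max()): 
    u=np.nonzero(e[r])[0].mean(); print([plane(p,(u,r),z)[:2].round(4).tolist() for z in (0,.014,.028)])
x=.619; y=np.polyval(k,x); print('y',y); d=np.degrees(np.arctan(k[0]))
go(x,y,.10,d); go(x,y,.0255,d)
E
```

```text
109 11
slope [ 0.08734369 -0.33672121] 4.991756387826588 resid 0.0003113510469015234
metal rows 91 210 [array([ 0.6925552 , -0.27629632]), array([ 0.54163181, -0.28955056])]
block rows 72 226
[[0.7145, -0.271], [0.7133, -0.2706], [0.7121, -0.2701]]
[[0.5137, -0.297], [0.5193, -0.2957], [0.5249, -0.2944]]
y -0.2826554705313178
move [0.0382, 0.0335, 0.311] turn [-0.0, -0.0001, 0.0375] rows>= 3
move [0.0381, 0.0335, 0.46] turn [-0.0, -0.0001, 0.0375] rows>= 4
```

Emit:
drive_tool([
  [[0.035,0.0335,0.1],[0,0,0.0375]],
  [[0.035,0.0335,0.2],[0,0,0.0375]],
  [[0.035,0.0335,0.31],[0,0,0.0375]],
  [[0.035,0.0335,0.36],[0,0,0.0375]],
  [[0.035,0.0335,0.4],[0,0,0.0375]],
  [[0.035,0.0335,0.43],[0,0,0.0375]],
  [[0.035,0.0335,0.457],[0,0,0.0375]],
  [[0.035,0.0335,0.457],[0,0,0.0375]],
  [[0.035,0.0335,0.457],[0,0,0.0375]],
  [[0.035,0.0335,0.457],[0,0,0.0375]],
])

```text
time_s: 39.2
tcp_pos: [0.618, -0.2831, 0.0279]
tool_rot: [[0.996, 0.087, 0.002], [0.087, -0.996, -0.001], [0.001, 0.001, -1.0]]
force: [0.5, 0.2, 0.2]
grip_width: 0.0655
finger_force: 0.0
```

Emit:
drive_tool([
  [[0,0,0],[0,0,0]],
  [[0,0,0],[0,0,0]],
  [[0,0,0],[0,0,0]],
  [[0,0,0],[0,0,0]],
  [[0,0,0],[0,0,0]],
  [[0,0,0],[0,0,0]],
], jaw=1, force=60)

```text
time_s: 39.95
tcp_pos: [0.6174, -0.2828, 0.0269]
tool_rot: [[0.996, 0.087, -0.0], [0.087, -0.996, 0.0], [-0.0, -0.0, -1.0]]
force: [-1.1, 0.2, 0.4]
grip_width: 0.0144
finger_force: 60.0
```

```bash
python3 - <<'E'
from h import *
o=env.get_obs(); print(o['tcp_pos'],o['joint_pos'].round(2),rackpt(Q,[CL]))
go(*o['tcp_pos'][:2],.25,5); go(.434,.1175,.25,94.2)
E
```

```text
[ 0.61739696 -0.28275     0.02689348] [-0.53  0.58  1.53  0.    1.03  0.95] [[0.43406747 0.11754604 0.05      ]]
move [-0.0, -0.0001, -0.4462] turn [-0.0002, 0.0, -0.0001] rows>= 4
move [-0.2958, -0.8295, -0.446] turn [-0.0002, -0.0001, -1.038] rows>= 9
```

Emit:
drive_tool([
  [[0,0,-0.1],[0,0,0]],
  [[0,0,-0.2],[0,0,0]],
  [[0,0,-0.32],[0,0,0]],
  [[-0.296,-0.83,-0.446],[0,0,-1.0]],
  [[-0.296,-0.83,-0.446],[0,0,-1.0]],
  [[-0.296,-0.83,-0.446],[0,0,-1.0]],
  [[-0.296,-0.83,-0.446],[0,0,-1.0]],
  [[-0.296,-0.83,-0.446],[0,0,-1.0]],
  [[-0.296,-0.83,-0.446],[0,0,-1.0]],
  [[-0.296,-0.83,-0.446],[0,0,-1.0]],
  [[-0.296,-0.83,-0.446],[0,0,-1.0]],
  [[-0.296,-0.83,-0.446],[0,0,-1.0]],
  [[-0.296,-0.83,-0.446],[0,0,-1.0]],
  [[-0.296,-0.83,-0.446],[0,0,-1.0]],
  [[-0.296,-0.83,-0.446],[0,0,-1.0]],
  [[-0.296,-0.83,-0.446],[0,0,-1.0]],
])

```text
time_s: 41.95
tcp_pos: [0.4341, 0.1172, 0.2498]
tool_rot: [[-0.015, 1.0, -0.0], [1.0, 0.015, 0.0], [0.0, -0.0, -1.0]]
force: [-0.1, 0.1, -1.5]
grip_width: 0.0145
finger_force: 60.0
```

```bash
python3 - <<'E'
from h import *
p=env.get_image('wrist'); cv2.imwrite('pics/w5.png',p['frame'][:,:,::-1]); s=env.get_image('scene'); t=env.get_image('top')
o=env.get_obs(); print(o['tcp_pos'],o['grip_width'])
for n,q in (('w',p),('s',s),('t',t)):
    for d in env.landmark_of(q,'clip')[:2]: print(n,np.round(d['at'],1),d['conf'],plane(q,d['at'],.05),'proj est',proj(q,rackpt(Q,[CL]))[0].round(1))
go(.434,.1175,.11,94.2)
E
```

```text
[0.43394862 0.11750901 0.24992557] 0.014448745759555738
w [254.8 175. ] 0.85 [0.42967272 0.11570296 0.05      ] proj est [258.6 173.5]
s [281.4 178.3] 0.67 [0.44857453 0.11123703 0.05      ] proj est [280.8 175.3]
s [321.  192.7] 0.49 [0.56800687 0.17797337 0.05      ] proj est [280.8 175.3]
move [-0.0003, 0.0002, 0.28] turn [0.0001, -0.0001, -0.0381] rows>= 3
```

View pics/w5.png

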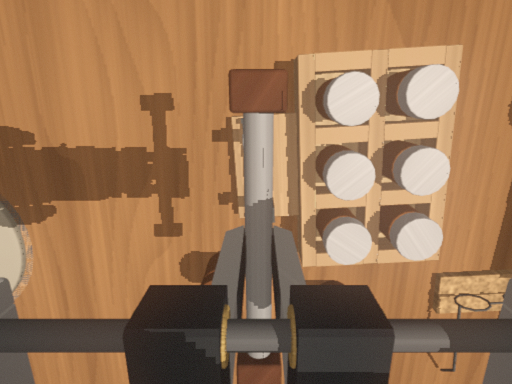

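Emit:
drive_tool([
  [[0,-0.12,0],[0,0,-0.038]],
  [[0,-0.12,0],[0,0,-0.038]],
  [[0,-0.12,0],[0,0,-0.038]],
  [[0,-0.12,0],[0,0,-0.038]],
  [[0,-0.12,0],[0,0,-0.038]],
  [[0,-0.12,0],[0,0,-0.038]],
])

```text
time_s: 43.0
tcp_pos: [0.3743, 0.1167, 0.2498]
tool_rot: [[-0.073, 0.997, -0.0], [0.997, 0.073, 0.0], [0.0, -0.0, -1.0]]
force: [0.3, -0.4, -1.4]
grip_width: 0.0145
finger_force: 60.0
```

```bash
python3 - <<'E'
from h import *
p=env.get_image('wrist'); cv2.imwrite('pics/w6.png',p['frame'][:,:,::-1]); np.savez('pics/w6.npz',**{k:p[k] for k in 'KRt'})
print(env.get_obs()['tcp_pos'],env.get_obs()['tool_rot'][:,0])
E
```

```text
[0.37418864 0.11667486 0.24982697] [-7.31415087e-02  9.97321572e-01  4.71505909e-05]
```

Emit:
drive_tool([
  [[0,0.24,0],[0,0,0]],
  [[0,0.24,0],[0,0,0]],
  [[0,0.24,0],[0,0,0]],
  [[0,0.24,0],[0,0,0]],
  [[0,0.24,0],[0,0,0]],
  [[0,0.24,0],[0,0,0]],
])

```text
time_s: 43.8
tcp_pos: [0.4926, 0.1255, 0.2504]
tool_rot: [[-0.073, 0.997, 0.001], [0.997, 0.073, 0.0], [0.0, 0.001, -1.0]]
force: [0.6, 0.2, -1.5]
grip_width: 0.0146
finger_force: 60.0
```

```bash
python3 - <<'E'
from rk import *
p=env.get_image('wrist'); cv2.imwrite('pics/w7.png',p['frame'][:,:,::-1]); np.savez('pics/w7.npz',**{k:p[k] for k in 'KRt'})
print(env.get_obs()['tcp_pos'])
o=[]
for n in ('w6','w7'):
    im=cv2.imread(f'pics/{n}.png'); p=dict(frame=im[:,:,::-1].copy(),**np.load(f'pics/{n}.npz'))
    c=proj(p,rackpt(Q,[CL]))[0]; u,v=(c-[48,60]).astype(int); S=4
    z=cv2.resize(im[v:v+120,u:u+96],None,fx=S,fy=S,interpolation=cv2.INTER_CUBIC)
    def line(a,b,col):
        q=proj(p,rackpt(Q,[a,b])); q=((q-[u,v]+.5)*S-.5).round().astype(int); cv2.line(z,tuple(map(int,q[0])),tuple(map(int,q[1])),col,1)
    for s in (-1,1):
        line((-.126,s*.033,.074),(-.126,s*.051,.074),(0,255,0))
        for yy in (.033,.051): line((-.126,s*yy,.074),(-.126,s*yy,.06),(0,255,0)); line((-.126,s*yy,.074),(-.116,s*yy,.074),(255,0,0))
    # ledge outline top z=.018
    line((-.165,-.07,.018),(-.165,.07,.018),(0,0,255)); line((-.135,-.02,.05),(-.135,.02,.05),(255,255,0))
    o.append(z)
    print(n,[ (d['at'],round(d['conf'],2)) for d in env.landmark_of(env.get_image('wrist'),'clip')[:1]] if n=='w7' else '',c)
cv2.imwrite('pics/clip67.png',np.hstack(o))
E
```

```text
[0.49272967 0.12549203 0.25046426]
w6  [310.09129557 176.71493363]
w7 [([203.1, 174.8], 0.68)] [207.74525446 176.73388028]
```

View pics/clip67.png

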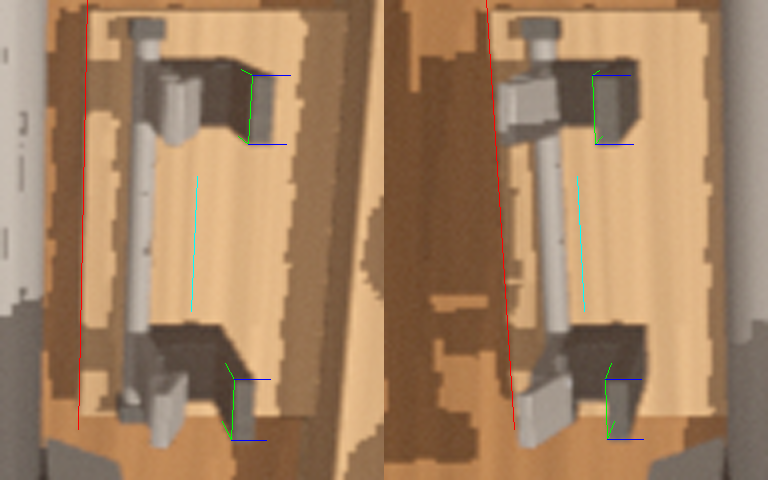

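The green overlay lies exactly on the fixed prongs in both views, which confirms the clip pose. Lining up above it now.

```bash
python3 - <<'E'
from h import *
go(.4336,.1175,.112,94.23)
E
```

```text
move [-0.0072, -0.1201, 0.2768] turn [0.0006, -0.0001, -0.0002] rows>= 3
```

Emit:
drive_tool([
  [[-0.007,-0.12,0],[0,0,0]],
  [[-0.007,-0.12,0.08],[0,0,0]],
  [[-0.007,-0.12,0.16],[0,0,0]],
  [[-0.007,-0.12,0.22],[0,0,0]],
  [[-0.007,-0.12,0.277],[0,0,0]],
  [[-0.007,-0.12,0.277],[0,0,0]],
  [[-0.007,-0.12,0.277],[0,0,0]],
  [[-0.007,-0.12,0.277],[0,0,0]],
  [[-0.007,-0.12,0.277],[0,0,0]],
  [[-0.007,-0.12,0.277],[0,0,0]],
])

```text
time_s: 45.2
tcp_pos: [0.4343, 0.1176, 0.112]
tool_rot: [[-0.073, 0.997, 0.001], [0.997, 0.073, 0.0], [0.0, 0.001, -1.0]]
force: [0.5, 0.0, -1.4]
grip_width: 0.0147
finger_force: 60.0
```

```bash
python3 - <<'E'
from h import *
go(.4338,.1175,.063,94.23)
E
```

```text
move [-0.0002, -0.0011, 0.098] turn [0.0008, -0.0001, -0.0003] rows>= 1
```

Emit:
drive_tool([
  [[0,-0.001,0.02],[0,0,0]],
  [[0,-0.001,0.035],[0,0,0]],
  [[0,-0.001,0.045],[0,0,0]],
  [[0,-0.001,0.055],[0,0,0]],
  [[0,-0.001,0.055],[0,0,0]],
])

```text
time_s: 45.82
tcp_pos: [0.4336, 0.1176, 0.0837]
tool_rot: [[-0.073, 0.997, -0.0], [0.997, 0.073, 0.0], [0.0, 0.0, -1.0]]
force: [1.5, 0.6, -1.3]
grip_width: 0.0142
finger_force: 60.0
```

Emit:
drive_tool([
  [[0,0,0.01],[0,0,0]],
  [[0,0,0.02],[0,0,0]],
  [[0,0,0.03],[0,0,0]],
  [[0,0,0.036],[0,0,0]],
  [[0,0,0.042],[0,0,0]],
  [[0,0,0.042],[0,0,0]],
])

```text
time_s: 46.58
tcp_pos: [0.4336, 0.1176, 0.0628]
tool_rot: [[-0.073, 0.997, 0.0], [0.997, 0.073, 0.0], [0.0, 0.0, -1.0]]
force: [2.1, 0.4, -1.2]
grip_width: 0.0147
finger_force: 60.0
```

Emit:
drive_tool([
  [[0,0,0.003],[0,0,0]],
  [[0,0,0.005],[0,0,0]],
  [[0,0,0.005],[0,0,0]],
  [[0,0,0.005],[0,0,0]],
])

```text
time_s: 47.08
tcp_pos: [0.4336, 0.1176, 0.0626]
tool_rot: [[-0.073, 0.997, 0.001], [0.997, 0.073, 0.0], [0.0, 0.001, -1.0]]
force: [-3.7, 0.1, 18.4]
grip_width: 0.0143
finger_force: 60.0
```

```bash
python3 - <<'E'
from h import *
p=env.get_image('wrist'); s=env.get_image('scene'); a=p['frame'][60:340,120:400]; b=cv2.resize(s['frame'][150:220,240:350],None,fx=4,fy=4,interpolation=cv2.INTER_CUBIC)
cv2.imwrite('pics/c8.png',np.hstack([a,b])[:,:,::-1]); print(env.get_obs()['force'])
E
```

```text
[-2.34989223 -1.25616798 17.73353288]
```

View pics/c8.png

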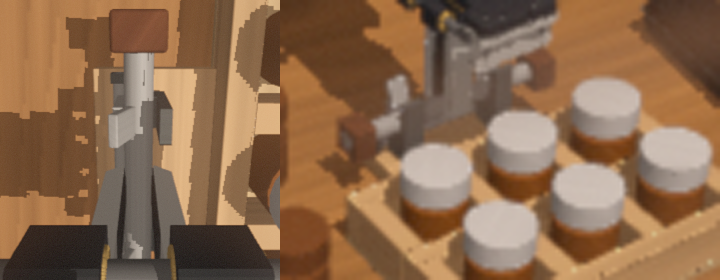

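It bottomed out hard at 18 N, and the jaw lip lies over the rod, so it is home. Releasing.

Emit:
drive_tool([
  [[0,0,-0.005],[0,0,0]],
  [[0,0,-0.005],[0,0,0]],
])

```text
time_s: 47.42
tcp_pos: [0.4337, 0.1176, 0.0631]
tool_rot: [[-0.073, 0.997, 0.001], [0.997, 0.073, 0.0], [0.0, 0.001, -1.0]]
force: [1.9, 1.1, -0.1]
grip_width: 0.0146
finger_force: 60.0
```

Emit:
drive_tool([
  [[0,0,0],[0,0,0]],
  [[0,0,0],[0,0,0]],
  [[0,0,0],[0,0,0]],
  [[0,0,-0.06],[0,0,0]],
  [[0,0,-0.15],[0,0,0]],
  [[0,0,-0.3],[0,0,0]],
  [[0,-0.1,-0.4],[0,0,0]],
  [[0,-0.16,-0.4],[0,0,0]],
  [[0,-0.16,-0.4],[0,0,0]],
  [[0,-0.16,-0.4],[0,0,0]],
  [[0,-0.16,-0.4],[0,0,0]],
], jaw=0)

```text
time_s: 48.8
tcp_pos: [0.3542, 0.1117, 0.2621]
tool_rot: [[-0.073, 0.997, -0.002], [0.997, 0.073, -0.0], [-0.0, -0.002, -1.0]]
force: [0.5, -0.5, -0.2]
grip_width: 0.0472
finger_force: 0.0
```

```bash
python3 - <<'E'
from h import *
p=env.get_image('wrist'); s=env.get_image('scene'); t=env.get_image('top')
c=proj(p,rackpt(Q,[CL]))[0].astype(int); a=cv2.resize(p['frame'][c[1]-75:c[1]+75,c[0]-90:c[0]+120],None,fx=2,fy=2); b=cv2.resize(s['frame'][140:240,240:350],None,fx=3,fy=3,interpolation=cv2.INTER_CUBIC)
cv2.imwrite('pics/c9.png',np.hstack([a,b])[:,:,::-1])
for q in (p,s,t):
    for d in env.landmark_of(q,'rod')[:1]: print(np.round(d['at'],1),round(d['conf'],2),'expect',proj(q,rackpt(Q,[CL]))[0].round(1))
print(*[l for l in lids(t,.084) if l[2]>200],sep='\n'); print(env.get_obs()['force'],env.get_obs()['tcp_pos'])
E
```

```text
[326.9 168.4] 0.96 expect [326.  171.5]
[280.5 173.3] 0.85 expect [280.8 175.3]
[191.9 216.1] 0.55 expect [192.9 217. ]
([0.7761, 0.188], np.float64(0.082), np.int32(375), [165.6, 85.4])
([0.6884, -0.394], np.float64(0.079), np.int32(236), [387.2, 121.1])
([0.6125, 0.0533], np.float64(0.051), np.int32(297), [216.9, 148.2])
([0.6058, 0.1299], np.float64(0.051), np.int32(299), [187.3, 150.5])
([0.6, 0.2091], np.float64(0.051), np.int32(307), [156.4, 152.5])
([0.5351, 0.0466], np.float64(0.052), np.int32(311), [219.3, 178.0])
([0.5295, 0.1233], np.float64(0.051), np.int32(308), [189.4, 180.0])
([0.5247, 0.2014], np.float64(0.051), np.int32(311), [158.9, 181.6])
([0.4853, -0.4239], np.float64(0.064), np.int32(448), [399.7, 198.1])
[1.70047483 0.51250984 0.2740625 ] [0.35391892 0.11168767 0.26256649]
```

View pics/c9.png

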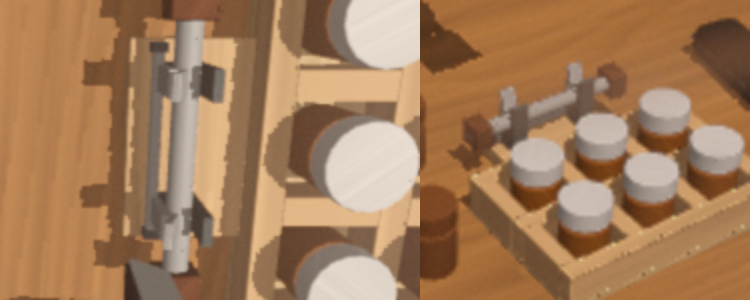

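The rod lies straight in both forks with the jaw lip over it. All six pockets hold upright jars, the robot touches nothing, and the tin and case have not moved.

```bash
python3 -c "
from cell import env
print(env.close_job())"
```

```text
the job is handed in; nothing more can be done
None
```

The job is handed in, but the judge returned no verdict: by the final images all five spare jars stand in the empty pockets (none left over), the rod is pressed home in the clip with the jaw over it, and the kept jar, tin and case were left where they stood.

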